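# Test a spare battery pack from the tilt-out bin

### The arm

A 6-joint arm with a two-finger parallel gripper is mounted at the origin on the work surface. World frame = base frame: x ahead of the robot, y to its left, z up, the work surface at z = 0. Lengths are in m, angles in rad, forces in N, time in s.
With the tool pointing down it reaches from about 0.35 to 0.775 m from the base axis. Payload 5.5 kg.
Tool frame: the origin (TCP) lies between the finger pads; the fingertips stand 11 mm ahead of it and the grasp point (between the pads) lies 8 mm behind it (tips_ahead is the distance from the TCP to the fingertips, in m); z points along the fingers, y is the line along which they close (so a half turn about z gives the same grasp; the last joint's range is limited). The gripper opens to 85 mm and grips with 20 to 120 N. Pads are 22 mm wide; open, the fingers measure 114 mm over their backs; the gripper's body (76 mm by 85 mm) begins 54 mm behind the grasp point. The pads swing forward as they close: fully open they stand 13 mm farther back than shut.
Start: joints at [-1.472, 0.313, 0.046, 1.304, 0, 1.431], TCP at [0.136, -0.559, 0.242] pointing down, gripper open.
Joint ranges: [-2.76, 2.76], [-0.86, 1.69], [-1.03, 1.26], [-2.2, 2.34], [-1.47, 1.5], [-3.14, 3.14]. Speed limits (rad/s): [2.57, 2.57, 3.14, 3.14, 3.14, 3.14].

### API

Orientations are given as a unit quaternion [w, x, y, z].
In Python, from workcell import * gives the robot as it stands. The module is installed in compiled form; this text tells all that it offers.
- The arm moves only by the tool jog_arm, never from a script. Its argument "moves" is a list of rows, each an object with "fingers": the closure, from 0 (fully open) to 1 (shut); "slide": the shift along the tool's x, y, z in mm, a list of three; "angular": the turn, a rotation vector about the tool's x, y, z in degrees, a list of three. A call has 1 to 10 rows; each row is the pose to reach, as a shift and turn from the pose commanded when the call began, along the tool's axes at that moment; what a row does not reach only later rows make up. A row lasts 1/12 s, in which the tool goes at most 41.7 mm and 7.16 degrees, less where a joint would pass 70% of its speed; a pose out of reach is approached as far as the arm can. A call with a gripper value outside its range is refused whole. The fingers move at their own pace and stop on an object; "squeeze" is the grip in N (left out, the last holds). Time passes only in rows, so rows that repeat a pose let the fingers close. It gives the time, the measured TCP pose, the force, the opening and the grip force at its end, in the units of the state.
- get_state(): the state, without advancing time (a new reading comes with each control period).
- read_camera(name): name is "scene" or "side" or "wrist"; returns a dict with "color" (420x560x3 uint8, red, green, blue), "fovy" (degrees; the focal length in pixels is half the picture's height over the tangent of half this angle, whatever the lens; pixels are square), "cx", "cy" (the principal point, pixels), "world_from_camera" (4x4, takes a point from camera to world coordinates); the wrist camera has in their place "tool_from_camera" (4x4, takes a point from camera to tool coordinates, whose origin is the TCP and whose axes are the flange's). Camera axes: x right, y down, z forward; pixel columns grow to the right and rows downward; lengths in m; the calibration is good to about 2 mm. A picture is of the moment at which its call begins: read the wrist's pose just before it. There is no depth.
- hand_in(): hands the job in; it is judged then, once.
Trained networks look in a picture, given as the dict that the camera call returned (one of the last four; its "shot" number tells which), for a name from the list of things; names that differ only in an ending like _2 or _b are one class to them, and where a whole thing is asked for, a point or a joint stands for the part that bears it (a point fixed in the world has none). Each returns a list of dicts, best first, with "p" (0 to 1); they miss things now and then, are a little off and sometimes report something else, mostly with a low value. They report only what shows in the picture. A call takes as long as a camera call.
- look_for(target, picture): "point" ([column, row] in pixels, amid what is visible of it).
- tip_of(target, picture): "point" ([column, row] in pixels: a listed point, or the origin of a listed thing).
The state is a dict: "clock": time; "joint_pos": joint angles; "qvel": joint speeds; "tau": joint torques, N m; "tcp_pos": TCP position; "orientation": TCP orientation; "wrist_force": force on the tool from outside, world axes, zero at the start; "ft_torque": the same for the moment, N m; "finger_gap": finger opening in m; "grip_force": force on a finger pad.
Only numpy, scipy, OpenCV 4.12 (cv2) and the standard library are available. Lean on these libraries where they do the work, as an engineer would, in place of code of your own. Each camera call takes 0.05 s, during which the arm holds its last target. There are 200 camera calls.

### The job

Tilt out the bin that holds the black battery pack, take the pack out, lay it gently and flat in the battery tester's cradle with its brass contacts facing up under the place where the contact bridge comes down, and flip the bridge fully down onto it. Tilt the emptied bin fully shut again; leave the other bins shut and the other things on the bench where they are.

Things in the scene. Friction and masses are not known exactly. Their poses are not given: they have to be found in the camera images.
- pack_center (a point): centre of the loose black battery pack: a rounded slab 140 mm long (its z axis), 50 mm wide (y), 34 mm thick (x), about 0.3 kg; may be gripped firmly. At the start it stands on its contact end (-z down) on the floor of bin_a near the front wall, its +x face turned away from the handle, 25 mm or more between its sides and the bin's side walls
- pack_contacts (a point): middle of the pack's four brass contact strips (16 mm long), on its +x face 15 mm from its -z end; 55 mm from pack_center along the pack's -z and 17 mm along its +x. Bin tilted out, it leans on the sloping front wall, free +z end up towards the robot; its upper third can be gripped across the 50 mm width from straight above. Draw it out along its length: the back wall overhangs it
- bin_a (a joint): tilt of the bin holding the pack, one of three like bins side by side (in any of the three places); 0 = shut, grows as its top comes forward, stops at 0.80 rad. It turns freely about its bottom front edge: shut, its weight keeps it shut; past about 0.4 rad it tips on by itself and rests open on the stop; 1 to 2 N at the handle move it
- bin_a_hinge (a point): middle of bin_a's pivot line, at the foot of the bin's front, 20 mm above the table, fixed to the housing; x points level into the bin, y along the pivot, z up; tilting carries the bin's top to -x. Bin: clear front 160 mm high, 137 wide, 3 thick; inside 122 wide, floor 55 deep and 4 thick; sloping back 100 high. Grey housing, clear top 172 mm above the pivot
- bin_a_handle (a point): middle of bin_a's bar handle: a round level bar 9 mm thick, 90 mm long along y, while shut 48 mm in front of and 150 mm above the pivot, with a free gap of 40 mm between bar and bin front; turns with the bin about the pivot. Open on the stop it is 141 mm in front of the pivot and 70 mm above it. Swing it along its arc: a level push against the open bin wedges
- bin_b (a joint): tilt of another bin like bin_a, holding a small white bottle; 0 = shut, stays shut
- bin_c (a joint): tilt of the third bin, holding a white mains adapter; 0 = shut, stays shut
- tester_contacts (a point): where pack_contacts must come to lie: above the cradle's bed (bed 40 mm above the table), at the height of a laid pack's upper face (74 mm). x points level along the cradle to the bridge's hinge (mostly to the robot's right), z up. The laid pack has its +x face up and its +z end towards -x: its centre is 55 mm along -x and 17 mm below this point, axis along x
- tester: battery tester fixed on the table; origin on the table, 55 mm in -x from below tester_contacts (under the laid pack's middle), same axes; in this frame: side rails 58 mm apart, 16 mm high with flared tops, x -4 to 68 mm; end stop at x 74 mm, 14 mm high; bed 90 mm wide for x -12 to 100, only 34 wide for x -56 to -12 with finger room beside it down to z 10; meter box 62 mm high at x 0 to 100, y 47 to 125
- bridge (a joint): angle of the tester's contact bridge, a hinged aluminium frame 72 mm wide and 86 mm long with a black cross bar at its tip; 0 = flat down on the pack, 1.57 = standing straight up, stops at 1.9. Stiff hinge: it stays where it is left, about 1 N at the bar moves it; it starts standing open
- bridge_hinge (a point): middle of the bridge's hinge line, 35 mm along +x past tester_contacts and 80 mm above the table; fixed to the tester, axes as tester_contacts, hinge along y, with two lugs 88 mm high beside it. Opening lifts the bar up and over to +x
- bridge_bar (a point): middle of the black cross bar at the bridge's tip: 12 mm thick, 66 mm along y, 80 mm from the hinge; turns with the bridge. When the bridge is down it lies 84 mm above the table, 45 mm in -x from tester_contacts
- screwdriver_mid (a point): bystander: screwdriver 190 mm long lying on the table, middle of its length
- spool_mid (a point): bystander: grey solder-wire reel, 56 mm across, 40 mm high, centre
- tin_mid (a point): bystander: round flat metal tin, 70 mm across, 24 mm high, centre
- brush_mid (a point): bystander: flat brush 150 mm long, 12 mm high, its origin
- flux_mid (a point): bystander: amber jar, 48 mm across, 85 mm high, centre

How it is judged:
On the way, in this order (a step that is already met when the one before it is completed fails the run):
1. the pack's bin is tilted out (value of joint bin_a above 0.55 rad), for 0.2 s.
2. the pack is lifted out of the bin (distance between pack_center and bin_a_hinge above 0.2 m), for 0.1 s.
3. the pack lies in the cradle, bridge still up (distance between pack_contacts and tester_contacts below 0.01 m and angle between the z axis of pack_center and the x axis of tester_contacts, either way round below 0.12 rad and angle between pack_center's own x axis and vertical below 0.1 rad and value of joint bridge above 0.8 rad), for 0.2 s.
At the end, for the whole second after the job is handed in: The pack lies flat in the tester's cradle, face up within 0.10 rad and along the cradle within 0.12 rad, its contacts within 10 mm of the cradle's contact point; the bridge is down (below 0.08 rad); all three bins are shut (below 0.06 rad) (distance between pack_contacts and tester_contacts below 0.01 m and angle between the z axis of pack_center and the x axis of tester_contacts, either way round below 0.12 rad and angle between pack_center's own x axis and vertical below 0.1 rad and value of joint bridge below 0.08 rad and value of joint each of bin_a, bin_b, bin_c below 0.06 rad); the robot touches nothing.
It fails at once if another bin is tilted out (value of joint any of bin_b, bin_c above 0.2 rad).
It fails at once if the pack is dropped or slammed into the cradle (faster than 0.45 m/s within 12 mm of its place) (distance between pack_contacts and tester_contacts below 0.012 m and linear speed of pack above 0.45 m/s).
It fails at once if another thing on the bench is moved by more than 40 mm (distance of any of screwdriver_mid, spool_mid, tin_mid, brush_mid, flux_mid from where it was at the start of the episode above 0.04 m).
It also fails if it takes over 72 s, if anything falls off the work surface, if the arm or the gripper's body presses on something with over 40 N, if the wrist force passes 120 N, or if a joint passes its speed limit or range.

## Working session

There is one attempt and no reset: what is moved stays moved. The work goes in short steps, Python scripts to look and compute and a tool call to move; the robot and the scene stay as the last step left them, time stands still between calls to the robot, and variables do not carry over. Pictures are saved under pics/ and viewed, at most 10 in all, crops included, and the job is handed in when it is done.

Besides the shell and the picture viewer there is one more tool, called after "Call:" as name(argument=value, ...), one argument or row to a line, values as JSON. jog_arm: Moves the arm, as the interface text tells. Its arguments: {"type":"object","properties":{"moves":{"type":"array","items":{"type":"object","properties":{"fingers":{"type":"number"},"slide":{"type":"array","items":{"type":"number"}},"angular":{"type":"array","items":{"type":"number"}}}}},"squeeze":{"type":"number"}},"required":["moves"]}

```bash
mkdir -p pics; cat > h.py <<'E'
from workcell import *
import numpy as np, cv2
from scipy.spatial.transform import Rotation as R
def rot(q): return R.from_quat([q[1],q[2],q[3],q[0]]).as_matrix()
def wfc(p,s=None):
    if "world_from_camera" in p: return np.array(p["world_from_camera"])
    T=np.eye(4);T[:3,:3]=rot(s["orientation"]);T[:3,3]=s["tcp_pos"]
    return T@np.array(p["tool_from_camera"])
def ray(p,uv,s=None):
    T=wfc(p,s);f=p["color"].shape[0]/2/np.tan(np.radians(p["fovy"])/2)
    d=T[:3,:3]@np.array([(uv[0]-p["cx"])/f,(uv[1]-p["cy"])/f,1]);return T[:3,3],d/np.linalg.norm(d)
def proj(p,X,s=None):
    T=np.linalg.inv(wfc(p,s));f=p["color"].shape[0]/2/np.tan(np.radians(p["fovy"])/2)
    c=T[:3,:3]@np.array(X)+T[:3,3];return c[:2]/c[2]*f+[p["cx"],p["cy"]]
def tri(rs):
    A=0;b=0
    for o,d in rs:
        P=np.eye(3)-np.outer(d,d);A=A+P;b=b+P@o
    return np.linalg.solve(A,b)
def atz(r,z): o,d=r; return o+d*(z-o[2])/d[2]
def save(p,n): cv2.imwrite(f"pics/{n}.png",cv2.cvtColor(p["color"],cv2.COLOR_RGB2BGR))
E
python3 - <<'E'
from h import *
a=read_camera("scene");b=read_camera("side")
img=np.hstack([a["color"],b["color"]]);
cv2.imwrite("pics/a.png",cv2.cvtColor(a["color"],cv2.COLOR_RGB2BGR));cv2.imwrite("pics/b.png",cv2.cvtColor(b["color"],cv2.COLOR_RGB2BGR))
print(a["fovy"],np.round(wfc(a),3).tolist(),np.round(wfc(b),3).tolist())
for n in ["pack_center","bin_a_handle","bin_a_hinge","tester_contacts","tester","bridge_hinge","bridge_bar","screwdriver_mid","spool_mid","tin_mid","brush_mid","flux_mid"]:
  A=tip_of(n,a);B=tip_of(n,b)
  print(n,[(np.round(x["point"]).tolist(),round(x["p"],2)) for x in A[:4]],[(np.round(x["point"]).tolist(),round(x["p"],2)) for x in B[:4]])
  if A and B:
    r=[ray(a,A[0]["point"]),ray(b,B[0]["point"])];X=tri(r);print("   ",X.round(3), np.abs(proj(a,X)-A[0]["point"]).max().round(1))
E
```

```text
56.48907066343643 [[0.111, 0.953, -0.282, 0.773], [0.994, -0.109, 0.023, 0.003], [-0.008, -0.283, -0.959, 0.932], [0.0, 0.0, 0.0, 1.0]] [[-0.686, -0.468, 0.556, -0.132], [-0.727, 0.462, -0.508, 0.666], [-0.019, -0.753, -0.657, 0.929], [0.0, 0.0, 0.0, 1.0]]
pack_center [] []
bin_a_handle [([374.0, 184.0], 0.92)] [([232.0, 234.0], 0.79)]
    [0.518 0.213 0.169] 0.2
bin_a_hinge [] [([218.0, 263.0], 0.93)]
tester_contacts [([129.0, 198.0], 0.87), ([156.0, 221.0], 0.49), ([240.0, 265.0], 0.46), ([238.0, 295.0], 0.42)] [([393.0, 172.0], 0.75)]
    [ 0.458 -0.328  0.087] 1.3
tester [([156.0, 222.0], 0.68)] [([371.0, 198.0], 0.92)]
    [ 0.496 -0.295 -0.012] 0.0
bridge_hinge [([118.0, 188.0], 0.86)] [([405.0, 171.0], 0.74)]
    [ 0.435 -0.351  0.092] 1.3
bridge_bar [([97.0, 179.0], 0.93)] []
screwdriver_mid [([274.0, 168.0], 0.87), ([117.0, 192.0], 0.3)] [([326.0, 261.0], 0.69), ([391.0, 175.0], 0.52)]
    [0.4   0.013 0.018] 0.6
spool_mid [([327.0, 151.0], 0.71)] [([300.0, 293.0], 0.9)]
    [0.37  0.147 0.03 ] 1.2
tin_mid [([242.0, 263.0], 0.56)] [([291.0, 203.0], 0.79), ([223.0, 265.0], 0.15)]
    [ 0.627 -0.086  0.014] 0.3
brush_mid [([396.0, 139.0], 0.82), ([274.0, 171.0], 0.5)] [([240.0, 355.0], 0.75), ([220.0, 263.0], 0.43)]
    [0.35  0.339 0.004] 1.1
flux_mid [([239.0, 297.0], 0.7), ([373.0, 185.0], 0.46)] [([270.0, 180.0], 0.92)]
    [ 0.712 -0.089  0.052] 3.0
```

View pics/a.png

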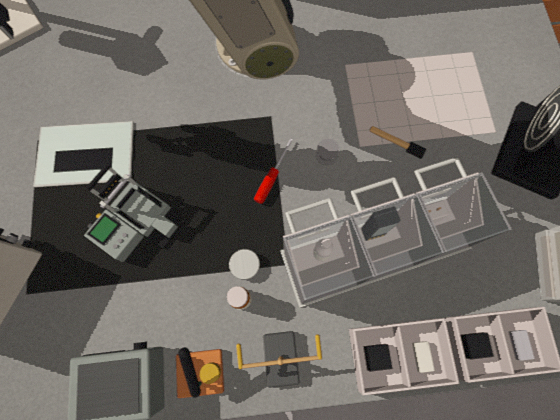

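View pics/b.png

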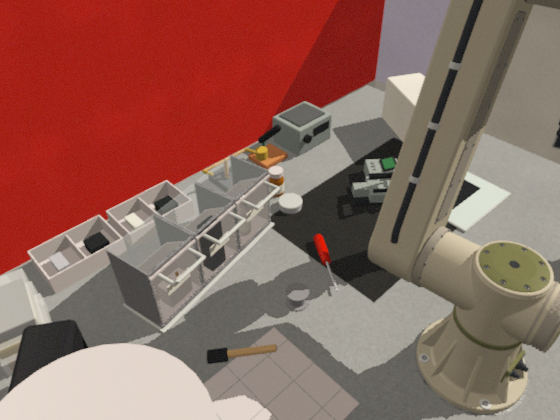

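The scene view shows the pack in the middle bin, with its handle at (377,188), and the tester at about (140,215) with the bridge up at (105,182). I'll compute the bin yaw and the first moves.

```bash
cat >> h.py <<'E'
def tool(s):
    return np.array(s["tcp_pos"]),rot(s["orientation"])
def rel(s,p,Rt=None):
    "slide mm and rotvec deg in the tool frame to reach p,Rt"
    p0,R0=tool(s)
    out=(R0.T@(np.array(p)-p0)*1000).round(0)
    a=np.zeros(3) if Rt is None else np.degrees(R.from_matrix(R0.T@Rt).as_rotvec()).round(1)
    return out.tolist(),a.tolist()
def down(yaw,tilt=0,az=0):
    "tool y axis at yaw; z down, z leaned by tilt towards azimuth az"
    y=np.array([np.cos(yaw),np.sin(yaw),0]);z=np.array([0,0,-1.]);x=np.cross(y,z)
    B=np.c_[x,y,z]
    ax=np.array([np.sin(az),-np.cos(az),0])  # rotates -z towards az
    return R.from_rotvec(ax*tilt).as_matrix()@B
E
python3 - <<'E'
from h import *
s=get_state();p,R0=tool(s);print(p.round(3),R0.round(2).tolist(),np.round(read_camera("wrist")["tool_from_camera"],3).tolist())
a=read_camera("scene")
P=[atz(ray(a,u),.170) for u in [(288,213),(335,202),(352,192),(397,181),(415,175),(460,162)]]
print(np.round(P,3).tolist())
d=P[4]-P[0]+P[5]-P[1];print("bin y yaw",np.degrees(np.arctan2(d[1],d[0])))
print(rel(s,[.42,-.25,.38]))
E
```

```text
[ 0.136 -0.559  0.242] [[0.97, 0.24, -0.0], [0.24, -0.97, -0.0], [-0.0, 0.0, -1.0]] [[-0.002, -0.946, -0.325, 0.084], [1.0, -0.002, -0.001, -0.001], [-0.0, -0.325, 0.946, -0.132], [0.0, 0.0, 0.0, 1.0]]
[[0.561, 0.029, 0.17], [0.549, 0.127, 0.17], [0.532, 0.165, 0.17], [0.518, 0.261, 0.17], [0.51, 0.3, 0.17], [0.492, 0.4, 0.17]]
bin y yaw 101.28422529837947
([349.0, -233.0, -138.0], [0.0, 0.0, 0.0])
```

Call:
jog_arm(
  moves=[
    {"slide": [20,-8,-35],"fingers": 1},
    {"slide": [55,-23,-55],"fingers": 1},
    {"slide": [92,-38,-72],"fingers": 1},
    {"slide": [130,-53,-88],"fingers": 1},
    {"slide": [168,-69,-100],"fingers": 1},
    {"slide": [206,-84,-110],"fingers": 1},
    {"slide": [244,-100,-118],"fingers": 1},
    {"slide": [282,-115,-125],"fingers": 1},
    {"slide": [320,-131,-130],"fingers": 1},
    {"slide": [358,-147,-135],"fingers": 1},
  ],
)

```text
schema error: expected keys fingers, slide, angular
```

Call:
jog_arm(
  moves=[
    {"slide": [38,-16,-2],"fingers": 1},
    {"slide": [76,-32,-3],"fingers": 1},
    {"slide": [81,-33,-3],"fingers": 1},
    {"slide": [81,-33,-3],"fingers": 1},
  ],
)

```text
schema error: expected keys fingers, slide, angular
```

```bash
python3 - <<'E'
from h import *
s=get_state();w=read_camera("wrist");save(w,"c");print(np.round(s["tcp_pos"],3),s["clock"],w["fovy"])
a=read_camera("scene");save(a,"c2")
for n in ["tester_contacts","tester","bridge_hinge","bridge_bar"]:
  A=tip_of(n,w);B=tip_of(n,a)
  print(n,[(np.round(x["point"]).tolist(),round(x["p"],2)) for x in A[:2]],[(np.round(x["point"]).tolist(),round(x["p"],2)) for x in B[:2]])
  if A and B:
    r=[ray(w,A[0]["point"],s),ray(a,B[0]["point"])];print("   ",tri(r).round(3))
  z={"tester_contacts":.074,"tester":0,"bridge_hinge":.08}.get(n)
  if A and z is not None: print("   w",atz(ray(w,A[0]["point"],s),z).round(3))
  if B and z is not None: print("   s",atz(ray(a,B[0]["point"]),z).round(3))
E
```

```text
[ 0.136 -0.559  0.242] 1.4 67.19442784283504
tester_contacts [] [([128.0, 197.0], 0.79)]
   s [ 0.455 -0.333  0.074]
tester [] [([161.0, 219.0], 0.62), ([238.0, 298.0], 0.42)]
   s [ 0.494 -0.279  0.   ]
bridge_hinge [] [([117.0, 190.0], 0.94), ([156.0, 219.0], 0.71)]
   s [ 0.437 -0.356  0.08 ]
bridge_bar [] [([98.0, 179.0], 0.64), ([239.0, 297.0], 0.15)]
```

View pics/c.png

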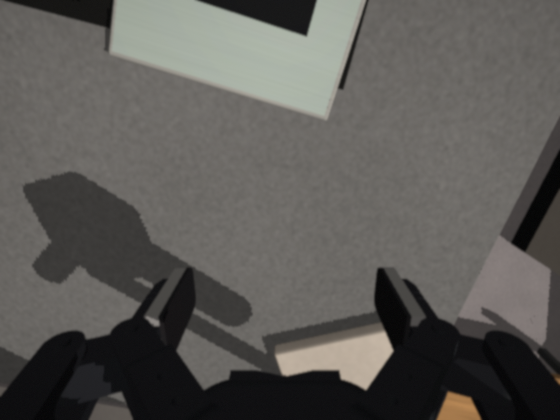

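The move was refused because every row needs all three keys. The picture is the start pose: bare bench with the mat's edge at the top. I'll retry.

Call:
jog_arm(
  moves=[
    {"slide": [20,-8,-35],"angular": [0,0,0],"fingers": 1},
    {"slide": [55,-23,-55],"angular": [0,0,0],"fingers": 1},
    {"slide": [92,-38,-72],"angular": [0,0,0],"fingers": 1},
    {"slide": [130,-53,-88],"angular": [0,0,0],"fingers": 1},
    {"slide": [168,-69,-100],"angular": [0,0,0],"fingers": 1},
    {"slide": [206,-84,-110],"angular": [0,0,0],"fingers": 1},
    {"slide": [244,-100,-118],"angular": [0,0,0],"fingers": 1},
    {"slide": [282,-115,-125],"angular": [0,0,0],"fingers": 1},
    {"slide": [320,-131,-130],"angular": [0,0,0],"fingers": 1},
    {"slide": [358,-147,-135],"angular": [0,0,0],"fingers": 1},
  ],
)

```text
clock: 2.73
tcp_pos: [0.4451, -0.3338, 0.3772]
orientation: [0.001, 0.993, 0.119, 0.0]
wrist_force: [0.0, -1.2, 0.4]
finger_gap: 0.0001
grip_force: 0.0
```

Call:
jog_arm(
  moves=[
    {"slide": [38,-16,-2],"angular": [0,0,0],"fingers": 1},
    {"slide": [76,-32,-3],"angular": [0,0,0],"fingers": 1},
    {"slide": [81,-33,-3],"angular": [0,0,0],"fingers": 1},
    {"slide": [81,-33,-3],"angular": [0,0,0],"fingers": 1},
  ],
)

```text
clock: 3.07
tcp_pos: [0.5165, -0.2821, 0.3789]
orientation: [-0.0, 0.993, 0.121, -0.0]
wrist_force: [0.4, -0.1, -0.5]
finger_gap: 0.0003
grip_force: 0.0
```

```bash
python3 - <<'E'
from h import *
s=get_state();w=read_camera("wrist");save(w,"d");print(np.round(s["tcp_pos"],3),s["clock"],w["fovy"])
b=read_camera("side")
for n in ["tester_contacts","tester","bridge_hinge","bridge_bar"]:
  A=tip_of(n,w);B=tip_of(n,b)
  print(n,[(np.round(x["point"]).tolist(),round(x["p"],2)) for x in A[:2]],[(np.round(x["point"]).tolist(),round(x["p"],2)) for x in B[:2]])
  if A and B:
    r=[ray(w,A[0]["point"],s),ray(b,B[0]["point"])];print("   ",tri(r).round(3))
  z={"tester_contacts":.074,"tester":0,"bridge_hinge":.08}.get(n)
  if A and z is not None: print("   w",atz(ray(w,A[0]["point"],s),z).round(3))
  if B and z is not None: print("   s",atz(ray(b,B[0]["point"]),z).round(3))
E
```

```text
[ 0.517 -0.282  0.379] 3.0667 67.19442784283504
tester_contacts [([311.0, 206.0], 0.92)] []
   w [ 0.46  -0.335  0.074]
tester [([290.0, 164.0], 0.93)] [([370.0, 194.0], 0.67)]
    [ 0.498 -0.294  0.003]
   w [ 0.497 -0.295 -0.   ]
   s [ 0.501 -0.297 -0.   ]
bridge_hinge [([320.0, 228.0], 0.82)] []
   w [ 0.432 -0.356  0.08 ]
bridge_bar [([332.0, 255.0], 0.59), ([323.0, 226.0], 0.4)] []
```

View pics/d.png

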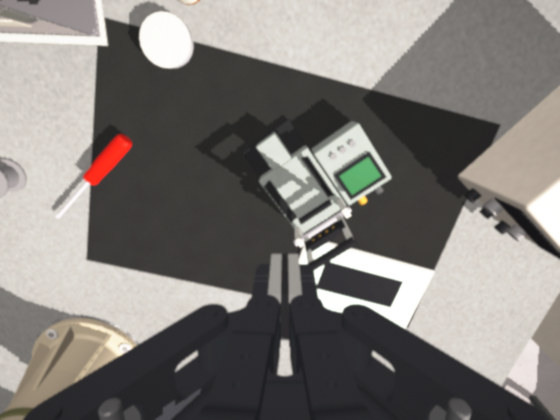

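The wrist view shows the tester from above: bed and rails near (290,185), hinge at (320,228), bridge standing open towards (332,255). Now to the bins.

Call:
jog_arm(
  moves=[
    {"slide": [8,-40,0],"angular": [0,0,0],"fingers": 1},
    {"slide": [16,-80,0],"angular": [0,0,0],"fingers": 1},
    {"slide": [25,-120,0],"angular": [0,0,0],"fingers": 1},
    {"slide": [33,-160,0],"angular": [0,0,0],"fingers": 1},
    {"slide": [41,-200,0],"angular": [0,0,0],"fingers": 1},
    {"slide": [50,-240,0],"angular": [0,0,0],"fingers": 1},
    {"slide": [58,-280,5],"angular": [0,0,0],"fingers": 1},
    {"slide": [66,-320,10],"angular": [0,0,0],"fingers": 1},
    {"slide": [75,-360,15],"angular": [0,0,0],"fingers": 1},
    {"slide": [83,-400,20],"angular": [0,0,0],"fingers": 1},
  ],
)

```text
clock: 4.4
tcp_pos: [0.5002, 0.1259, 0.3596]
orientation: [0.0, 0.993, 0.119, 0.0]
wrist_force: [-0.1, -0.1, -0.1]
finger_gap: -0.0
grip_force: 0.0
```

Call:
jog_arm(
  moves=[
    {"slide": [9,-40,0],"angular": [0,0,1.5],"fingers": 1},
    {"slide": [18,-81,0],"angular": [0,0,2.6],"fingers": 1},
    {"slide": [18,-81,0],"angular": [0,0,2.6],"fingers": 1},
    {"slide": [18,-81,0],"angular": [0,0,2.6],"fingers": 1},
  ],
)

```text
clock: 4.73
tcp_pos: [0.5016, 0.1948, 0.3592]
orientation: [-0.005, 0.994, 0.108, -0.001]
wrist_force: [-0.0, -0.6, -0.2]
finger_gap: 0.0001
grip_force: 0.0
```

```bash
python3 - <<'E'
from h import *
s=get_state();w=read_camera("wrist");save(w,"e");print(np.round(s["tcp_pos"],3),s["clock"],tool(s)[1].round(3).tolist())
b=read_camera("side")
for n in ["bin_a_handle","bin_a_hinge","pack_center"]:
  A=tip_of(n,w);B=tip_of(n,b)
  print(n,[(np.round(x["point"]).tolist(),round(x["p"],2)) for x in A[:3]],[(np.round(x["point"]).tolist(),round(x["p"],2)) for x in B[:3]])
  if A and B:
    r=[ray(w,A[0]["point"],s),ray(b,B[0]["point"])];print("   ",tri(r).round(3))
  z={"bin_a_handle":.17,"bin_a_hinge":.02}.get(n)
  if A and z is not None: print("   w",atz(ray(w,A[0]["point"],s),z).round(3))
E
```

```text
[0.502 0.195 0.359] 4.7333 [[0.977, 0.215, -0.003], [0.215, -0.977, 0.01], [-0.0, -0.01, -1.0]]
bin_a_handle [([274.0, 156.0], 0.59)] [([231.0, 231.0], 0.96)]
    [0.524 0.212 0.173]
   w [0.524 0.213 0.17 ]
bin_a_hinge [] [([218.0, 263.0], 0.78)]
pack_center [] []
```

View pics/e.png

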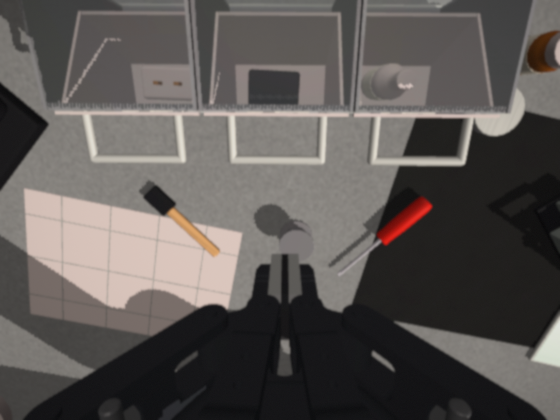

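The wrist view shows the middle bin's bar from (231,160) to (324,160), parallel to the tool's y axis. The pack's top is at (274,85), centred in the bin. Next I'll hook behind the bar.

Call:
jog_arm(
  moves=[
    {"slide": [30,-7,30],"angular": [0,0,0],"fingers": 1},
    {"slide": [49,-11,60],"angular": [0,0,0],"fingers": 1},
    {"slide": [49,-11,100],"angular": [0,0,0],"fingers": 1},
    {"slide": [49,-11,125],"angular": [0,0,0],"fingers": 1},
    {"slide": [49,-11,125],"angular": [0,0,0],"fingers": 1},
  ],
)

```text
clock: 5.55
tcp_pos: [0.5452, 0.2092, 0.228]
orientation: [-0.007, 0.994, 0.111, -0.007]
wrist_force: [-0.1, 1.2, -0.5]
finger_gap: 0.0002
grip_force: 0.0
```

```bash
python3 - <<'E'
from h import *
s=get_state();print(np.round(s["tcp_pos"],4),tool(s)[1].round(3).tolist(),rel(s,[.5475,.216,.167],down(np.radians(-77.8))))
E
```

```text
[0.5452 0.2092 0.228 ] [[0.975, 0.22, -0.015], [0.221, -0.975, 0.012], [-0.012, -0.015, -1.0]] ([4.0, -5.0, 61.0], [-0.9, 0.7, 0.5])
```

Call:
jog_arm(
  moves=[
    {"slide": [4,-5,30],"angular": [-0.9,0.7,0.5],"fingers": 1},
    {"slide": [4,-5,61],"angular": [-0.9,0.7,0.5],"fingers": 1},
    {"slide": [4,-5,61],"angular": [-0.9,0.7,0.5],"fingers": 1},
  ],
)

```text
clock: 5.8
tcp_pos: [0.55, 0.2093, 0.1699]
orientation: [-0.003, 0.994, 0.113, 0.002]
wrist_force: [-1.7, 0.4, -1.3]
finger_gap: -0.0
grip_force: 0.0
```

Call:
jog_arm(
  moves=[
    {"slide": [-8,0,1],"angular": [0,0,0],"fingers": 1},
    {"slide": [-22,0,5],"angular": [0,3,0],"fingers": 1},
    {"slide": [-36,0,12],"angular": [0,7,0],"fingers": 1},
    {"slide": [-49,0,21],"angular": [0,10,0],"fingers": 1},
    {"slide": [-62,0,30],"angular": [0,14,0],"fingers": 1},
    {"slide": [-73,0,41],"angular": [0,17,0],"fingers": 1},
    {"slide": [-83,0,53],"angular": [0,21,0],"fingers": 1},
    {"slide": [-92,0,66],"angular": [0,24,0],"fingers": 1},
    {"slide": [-92,0,66],"angular": [0,24,0],"fingers": 1},
    {"slide": [-92,0,66],"angular": [0,24,0],"fingers": 1},
  ],
)

```text
clock: 6.63
tcp_pos: [0.4619, 0.1893, 0.1073]
orientation: [-0.027, 0.971, 0.11, 0.211]
wrist_force: [-2.1, 0.0, 0.9]
finger_gap: -0.0002
grip_force: 1.1
```

```bash
python3 - <<'E'
from h import *
s=get_state();print(s["clock"],np.round(s["tcp_pos"],4),tool(s)[1].round(3).tolist())
b=read_camera("side");a=read_camera("scene");r=[]
for p in (b,a):
  B=tip_of("bin_a_handle",p);print([(np.round(x["point"]).tolist(),round(x["p"],2)) for x in B[:3]]);r.append(ray(p,B[0]["point"]) if B else None)
if r[0] and r[1]: print(tri(r))
cv2.imwrite("pics/f.png",cv2.cvtColor(np.hstack([b["color"][150:400,100:400],a["color"][100:350,230:530]]),cv2.COLOR_RGB2BGR))
E
```

```text
6.6333 [0.4619 0.1893 0.1073] [[0.887, 0.225, 0.404], [0.203, -0.974, 0.098], [0.416, -0.005, -0.91]]
[([263.0, 271.0], 0.97)]
[([351.0, 161.0], 0.65)]
[0.43415889 0.19277503 0.09367716]
```

View pics/f.png

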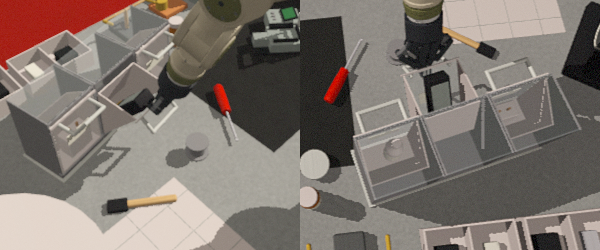

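The bin is out on its stop, with the handle measured at its open place. In the crop the pack leans in the bin at about (437,85). I'll withdraw and look from above.

```bash
python3 - <<'E'
from h import *
s=get_state();print(rel(s,[.5046,.2064,.25],down(np.radians(-77.8))),rel(s,[.44,.19,.23]))
E
```

```text
([95.0, -8.0, -110.0], [-0.5, -25.0, 0.7]) ([26.0, -6.0, -120.0], [0.0, 0.0, 0.0])
```

Call:
jog_arm(
  moves=[
    {"slide": [0,0,-35],"angular": [0,0,0],"fingers": 1},
    {"slide": [3,0,-75],"angular": [0,0,0],"fingers": 1},
    {"slide": [15,-2,-105],"angular": [0,-3,0],"fingers": 0.8},
    {"slide": [45,-5,-112],"angular": [0,-10,0],"fingers": 0.5},
    {"slide": [75,-7,-112],"angular": [0,-17,0],"fingers": 0.25},
    {"slide": [95,-8,-110],"angular": [-0.5,-22,0.5],"fingers": 0.25},
    {"slide": [95,-8,-110],"angular": [-0.5,-25,0.7],"fingers": 0.25},
    {"slide": [95,-8,-110],"angular": [-0.5,-25,0.7],"fingers": 0.25},
    {"slide": [95,-8,-110],"angular": [-0.5,-25,0.7],"fingers": 0.25},
  ],
)

```text
clock: 7.58
tcp_pos: [0.5055, 0.1986, 0.2459]
orientation: [-0.003, 0.994, 0.112, -0.003]
wrist_force: [-0.5, 0.4, 0.7]
finger_gap: 0.0639
grip_force: 0.0
```

```bash
python3 - <<'E'
from h import *
s=get_state();print(s["clock"],np.round(s["tcp_pos"],4),tool(s)[1].round(3).tolist(),s["finger_gap"])
w=read_camera("wrist");save(w,"g")
for n in ["bin_a_handle","pack_center","pack_contacts"]:
  B=tip_of(n,w);print(n,[(np.round(x["point"]).tolist(),round(x["p"],2)) for x in B[:3]])
H=np.array([.572,.221,.02]);bx=np.array([.9774,.2113,0]);by=np.array([-.2113,.9774,0]);ez=np.array([0,0,1])
c,q=np.cos(.8),np.sin(.8)
def bp(x,y,z): return H+bx*(x*c-z*q)+ez*(x*q+z*c)+by*y
for P in [(37,-25,144),(37,25,144),(37,25,90),(37,-25,90)]: print("pred",P,proj(w,bp(*P),s).round(0))
E
```

```text
7.5833 [0.5055 0.1986 0.2459] [[0.975, 0.223, -0.006], [0.223, -0.975, 0.004], [-0.005, -0.006, -1.0]] 0.0639074153560686
bin_a_handle [([277.0, 259.0], 0.87), ([296.0, 279.0], 0.24)]
pack_center [([275.0, 165.0], 0.95)]
pack_contacts [([277.0, 256.0], 0.72)]
pred (37, -25, 144) [ 205. -182.]
pred (37, 25, 144) [ 373. -181.]
pred (37, 25, 90) [399. -87.]
pred (37, -25, 90) [177. -89.]
```

View pics/g.png

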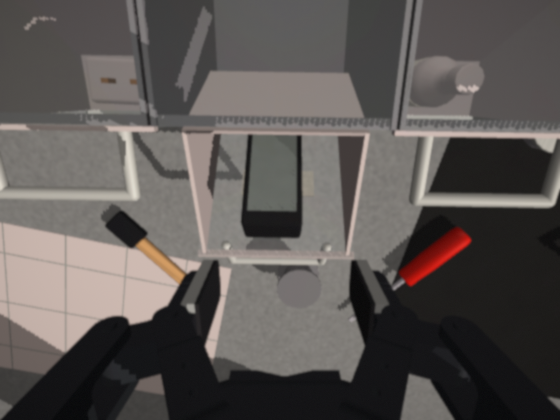

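The wrist view looks into the open bin: the pack's top face spans (247..300, 140..210), its end is at row 235, and there is room on both sides. My predicted points had mm and m mixed up. I'll redo that check and work out the grasp.

```bash
python3 - <<'E'
from h import *
s=get_state();w=read_camera("wrist")
H=np.array([.572,.221,.02]);bx=np.array([.9774,.2113,0]);by=np.array([-.2113,.9774,0]);ez=np.array([0,0,1])
c,q=np.cos(.8),np.sin(.8)
def bp(x,y,z): x,y,z=x/1e3,y/1e3,z/1e3; return H+bx*(x*c-z*q)+ez*(x*q+z*c)+by*y
for P in [(37,-25,144),(37,25,144),(3,-25,144),(3,25,144),(20,0,74),(-48,0,150),(0,-68,160),(0,68,160)]: print("pred",P,proj(w,bp(*P),s).round(0))
print(rel(s,bp(20,0,116)+[0,0,-.002],down(np.radians(-77.8))))
E
```

```text
pred (37, -25, 144) [308. 215.]
pred (37, 25, 144) [245. 214.]
pred (3, -25, 144) [306. 230.]
pred (3, 25, 144) [249. 229.]
pred (20, 0, 74) [278. 152.]
pred (-48, 0, 150) [278. 253.]
pred (0, -68, 160) [355. 249.]
pred (0, 68, 160) [199. 247.]
([5.0, -7.0, 134.0], [-0.3, 0.2, 0.7])
```

Call:
jog_arm(
  moves=[
    {"slide": [5,-9,35],"angular": [-0.3,0.2,0.7],"fingers": 0.25},
    {"slide": [5,-9,70],"angular": [-0.3,0.2,0.7],"fingers": 0.25},
    {"slide": [5,-9,90],"angular": [-0.3,0.2,0.7],"fingers": 0.25},
    {"slide": [5,-9,90],"angular": [-0.3,0.2,0.7],"fingers": 0.25},
    {"slide": [5,-9,90],"angular": [-0.3,0.2,0.7],"fingers": 0.25},
  ],
)

```text
clock: 8.25
tcp_pos: [0.5058, 0.1999, 0.1565]
orientation: [-0.003, 0.994, 0.113, -0.002]
wrist_force: [0.1, 0.6, -0.2]
finger_gap: 0.0639
grip_force: 0.0
```

```bash
python3 - <<'E'
from h import *
s=get_state();print(np.round(s["tcp_pos"],4),s["finger_gap"],s["wrist_force"],rel(s,[.5036,.2085,.113],down(np.radians(-77.8))))
E
```

```text
[0.5058 0.1999 0.1565] 0.0639040412592859 [ 0.05432522  0.58791379 -0.23162603] ([-0.0, -9.0, 44.0], [-0.4, 0.2, 0.7])
```

Call:
jog_arm(
  moves=[
    {"slide": [0,-9,0],"angular": [0,0,0.7],"fingers": 0.25},
    {"slide": [0,-9,0],"angular": [0,0,0.7],"fingers": 0.25},
    {"slide": [0,-9,0],"angular": [0,0,0.7],"fingers": 0.25},
  ],
)

```text
clock: 8.5
tcp_pos: [0.5082, 0.2018, 0.1584]
orientation: [-0.007, 0.994, 0.112, 0.0]
wrist_force: [0.1, -0.5, -0.3]
finger_gap: 0.0638
grip_force: 0.0
```

```bash
python3 - <<'E'
from h import *
s=get_state();print(np.round(s["joint_pos"],4),np.round(s["tau"],2),np.round(s["tcp_pos"],4),rel(s,[.5036,.2085,.113],down(np.radians(-77.8))))
E
```

```text
[ 0.224   0.2959 -0.1874  1.0859  0.0132  3.1406] [ 3.000e-02 -4.541e+01  2.817e+01  2.000e-02  6.000e-02  0.000e+00] [0.5082 0.2018 0.1584] ([-3.0, -7.0, 46.0], [-0.8, -0.1, 0.7])
```

Joint 6 sits at its limit of 3.14, which explains the lateral shortfall. I'll back off a few degrees in yaw and descend.

Call:
jog_arm(
  moves=[
    {"slide": [-2,-4,0],"angular": [0,0,-3],"fingers": 0.25},
    {"slide": [-2,-4,0],"angular": [0,0,-3],"fingers": 0.25},
    {"slide": [-2,-4,0],"angular": [0,0,-3],"fingers": 0.25},
  ],
)

```text
clock: 8.75
tcp_pos: [0.5047, 0.2051, 0.1573]
orientation: [-0.007, 0.99, 0.138, -0.001]
wrist_force: [-0.7, -0.3, -0.1]
finger_gap: 0.064
grip_force: 0.0
```

```bash
python3 - <<'E'
from h import *
s=get_state();print(np.round(s["joint_pos"],4),np.round(s["tcp_pos"],4),rel(s,[.5036,.2085,.113],down(np.radians(-77.8))))
E
```

```text
[ 0.2315  0.2946 -0.1922  1.0845  0.0131  3.0967] [0.5047 0.2051 0.1573] ([-0.0, -3.0, 44.0], [-0.8, 0.0, 3.6])
```

Call:
jog_arm(
  moves=[
    {"slide": [0,-3,20],"angular": [-0.6,0,1.7],"fingers": 0.25},
    {"slide": [0,-3,36],"angular": [-0.6,0,1.7],"fingers": 0.25},
    {"slide": [0,-3,44],"angular": [-0.6,0,1.7],"fingers": 0.25},
    {"slide": [0,-3,44],"angular": [-0.6,0,1.7],"fingers": 0.25},
  ],
)

```text
clock: 9.08
tcp_pos: [0.5019, 0.2079, 0.1107]
orientation: [-0.001, 0.992, 0.123, -0.003]
wrist_force: [-1.0, 0.0, -0.0]
finger_gap: 0.0642
grip_force: 0.0
```

Call:
jog_arm(
  moves=[
    {"slide": [0,0,0],"angular": [0,0,0],"fingers": 0.5},
    {"slide": [0,0,0],"angular": [0,0,0],"fingers": 0.6},
    {"slide": [0,0,0],"angular": [0,0,0],"fingers": 0.8},
    {"slide": [0,0,0],"angular": [0,0,0],"fingers": 0.8},
    {"slide": [0,0,0],"angular": [0,0,0],"fingers": 0.8},
  ],
  squeeze=60,
)

```text
clock: 9.5
tcp_pos: [0.5033, 0.2082, 0.1131]
orientation: [-0.001, 0.992, 0.123, -0.001]
wrist_force: [-2.2, -1.7, 3.9]
finger_gap: 0.0491
grip_force: 62.7
```

```bash
python3 - <<'E'
from h import *
s=get_state();print(np.round(s["joint_pos"],4),np.round(s["tcp_pos"],4),tool(s)[1].round(3).tolist(),s["finger_gap"],s["grip_force"],np.round(s["wrist_force"],1))
E
```

```text
[ 2.4350e-01  3.2920e-01 -2.5910e-01  9.8360e-01  2.4000e-03  3.1377e+00] [0.5033 0.2082 0.1131] [[0.97, 0.245, -0.002], [0.245, -0.97, 0.002], [-0.001, -0.002, -1.0]] 0.049142250737169865 62.650090234479876 [-2.2 -1.7  3.9]
```

Call:
jog_arm(
  moves=[
    {"slide": [-7,0,-8],"angular": [0,0,0],"fingers": 0.8},
    {"slide": [-21,0,-22],"angular": [0,0,0],"fingers": 0.8},
    {"slide": [-39,0,-40],"angular": [0,0,0],"fingers": 0.8},
    {"slide": [-57,0,-58],"angular": [0,0,0],"fingers": 0.8},
    {"slide": [-75,0,-77],"angular": [0,0,0],"fingers": 0.8},
    {"slide": [-93,0,-96],"angular": [0,0,0],"fingers": 0.8},
    {"slide": [-108,0,-116],"angular": [0,0,0],"fingers": 0.8},
    {"slide": [-112,0,-145],"angular": [0,0,0],"fingers": 0.8},
    {"slide": [-112,0,-165],"angular": [0,0,0],"fingers": 0.8},
    {"slide": [-112,0,-165],"angular": [0,0,0],"fingers": 0.8},
  ],
)

```text
clock: 10.33
tcp_pos: [0.3963, 0.181, 0.2823]
orientation: [-0.002, 0.992, 0.124, 0.003]
wrist_force: [1.2, 1.3, -1.8]
finger_gap: 0.0494
grip_force: 62.7
```

```bash
python3 - <<'E'
from h import *
s=get_state();print(s["clock"],np.round(s["joint_pos"],4),np.round(s["tcp_pos"],4),s["finger_gap"],s["grip_force"],np.round(s["wrist_force"],1))
b=read_camera("side");a=read_camera("scene");w=read_camera("wrist")
for n in ["pack_center","pack_contacts","bin_a_handle"]:
  r=[]
  for k,p in enumerate((b,a,w)):
    B=tip_of(n,p);print(n,[(np.round(x["point"]).tolist(),round(x["p"],2)) for x in B[:2]])
    if B and B[0]["p"]>.5: r.append(ray(p,B[0]["point"],s))
  if len(r)>1: print("  ",tri(r).round(4))
cv2.imwrite("pics/i.png",cv2.cvtColor(np.hstack([b["color"][100:400,150:450],w["color"][60:360,130:430]]),cv2.COLOR_RGB2BGR))
E
```

```text
10.3333 [ 2.4180e-01  2.6900e-02 -2.0390e-01  1.3335e+00  2.9000e-03  3.1354e+00] [0.3963 0.181  0.2823] 0.049391892251588965 62.74511218070984 [ 1.2  1.3 -1.8]
pack_center [([269.0, 224.0], 0.91)]
pack_center [([363.0, 125.0], 0.82), ([396.0, 140.0], 0.71)]
pack_center [([289.0, 212.0], 0.86)]
   [0.4195 0.1875 0.2481]
pack_contacts [([250.0, 217.0], 0.72), ([371.0, 197.0], 0.52)]
pack_contacts [([368.0, 154.0], 0.83)]
pack_contacts [([287.0, 110.0], 0.77)]
   [0.4739 0.1958 0.2335]
bin_a_handle [([265.0, 270.0], 0.85)]
bin_a_handle [([352.0, 162.0], 0.86)]
bin_a_handle []
   [0.435  0.1923 0.094 ]
```

View pics/i.png

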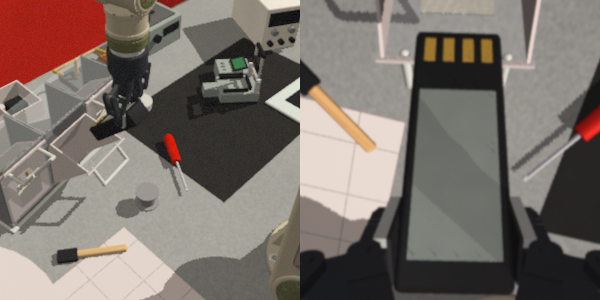

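The crop shows the pack held and its four brass contacts facing up at (458,50). Next I'll fit its pose in the tool frame.

```bash
cat > fit.py <<'E'
from h import *
from scipy.optimize import least_squares
def fitpack(w,s,verbose=True):
    im=w["color"].astype(int);hsv=cv2.cvtColor(w["color"],cv2.COLOR_RGB2HSV)
    m=((hsv[...,0]>12)&(hsv[...,0]<30)&(hsv[...,1]>110)&(hsv[...,2]>90)).astype(np.uint8)
    m[:,:235]=0;m[:,340:]=0;m[:60]=0;m[150:]=0
    n,l,st,c=cv2.connectedComponentsWithStats(m);k=[i for i in range(1,n) if st[i,4]>60]
    rows=[(st[i,1]-.5,st[i,1]+st[i,3]-.5) for i in k];ctr=np.mean([c[i] for i in k],0)
    cs=sorted(c[i][0] for i in k)
    far=np.median([r[0] for r in rows]);near=np.median([r[1] for r in rows])
    g=im.sum(2);E=[]
    for r in range(int(far)+2,215,6):
        row=cv2.GaussianBlur(g[r-1:r+2].astype(np.float32),(5,5),0)[1];d=np.diff(row)
        L=205+np.argmin(d[205:262]);Rr=318+np.argmax(d[318:375]);E.append((r,L+.5,Rr+.5))
    E=np.array(E)
    T=np.array(w["tool_from_camera"]);Ti=np.linalg.inv(T);f=210/np.tan(np.radians(w["fovy"])/2)
    def pr(X): q=Ti[:3,:3]@X+Ti[:3,3];return q[:2]/q[2]*f+[w["cx"],w["cy"]]
    def frame(v):
        # pack z in tool: at phi: (-cos,0,-sin) ; pack x: (-? ) up = -tool z at phi=0
        ph=v[3];pz=np.array([-np.cos(ph),v[4],-np.sin(ph)]);pz/=np.linalg.norm(pz)
        px=np.array([np.sin(ph),0,-np.cos(ph)]);py=np.cross(pz,px);return px,py,pz
    def res(v):
        px,py,pz=frame(v);C=v[:3];o=[]
        A=pr(C+.017*px-.063*pz)[1];B=pr(C+.017*px-.047*pz)[1];o+=[A-far,B-near, (pr(C+.017*px-.055*pz)[0]-ctr[0])]
        zs=np.linspace(-.068,.05,30)
        for sg,col in ((-1,1),(1,2)):
            Q=np.array([pr(C+.011*px+z*pz+sg*.025*py) for z in zs])
            if col==1 and Q[:,0].mean()>280 or col==2 and Q[:,0].mean()<280: Q=np.array([pr(C+.011*px+z*pz-sg*.025*py) for z in zs])
            i=np.argsort(Q[:,1]);o+=list((np.interp(E[:,0],Q[i,1],Q[i,0])-E[:,col])*.5)
        return o
    r=least_squares(res,[.02,0,.035,.7,0],loss="soft_l1",x_scale=[.01,.01,.01,.1,.1])
    if verbose: print("strips",len(k),far,near,ctr,"edges",E[::4].tolist());print("fit C",r.x[:3].round(4),"phi",np.degrees(r.x[3]).round(1),"yaw",np.degrees(r.x[4]).round(2),"cost",r.cost,np.round(r.fun[:3],1))
    return r.x
E
python3 - <<'E'
from fit import *
s=get_state();w=read_camera("wrist");fitpack(w,s)
E
```

```text
strips 4 98.0 121.5 [288.00272197 109.79820958] edges [[100.0, 245.5, 359.5], [124.0, 243.5, 331.5], [148.0, 241.5, 332.5], [172.0, 239.5, 334.5], [196.0, 236.5, 335.5]]
fit C [ 0.0241 -0.      0.0259] phi 40.7 yaw -1.82 cost 38.403275691470675 [-0.2  0.2  0.5]
```

```bash
cat > tst.py <<'E'
from h import *
from scipy.optimize import minimize
w=read_camera("wrist");a=read_camera("scene")
f=dict(w);f["color"]=cv2.cvtColor(cv2.imread("pics/d.png"),cv2.COLOR_BGR2RGB);sd=dict(tcp_pos=[.5165,-.2821,.3789],orientation=[0,.993,.121,0])
n=np.linalg.norm(sd["orientation"]);sd["orientation"]=[q/n for q in sd["orientation"]]
g=dict(a);g["color"]=cv2.cvtColor(cv2.imread("pics/a.png"),cv2.COLOR_BGR2RGB)
def seg(p,q): return np.linspace(p,q,25)
def rect(x0,x1,y0,y1,z): return [seg((x0,y0,z),(x1,y0,z)),seg((x1,y0,z),(x1,y1,z)),seg((x1,y1,z),(x0,y1,z)),seg((x0,y1,z),(x0,y0,z))]
M=rect(0,100,47,125,62)+[seg((-56,-17,40),(-12,-17,40)),seg((-56,17,40),(-12,17,40)),seg((-56,-17,40),(-56,17,40)),seg((-12,-45,40),(100,-45,40)),seg((-12,-45,40),(-12,-17,40)),seg((-12,17,40),(-12,45,40))]
def W(v,P):
    c,s=np.cos(v[2]),np.sin(v[2]);P=np.array(P)/1e3
    return np.c_[v[0]+c*P[:,0]-s*P[:,1],v[1]+s*P[:,0]+c*P[:,1],P[:,2]]
def G(p):
    b=cv2.GaussianBlur(cv2.cvtColor(p["color"],cv2.COLOR_RGB2GRAY).astype(np.float32),(0,0),1.5)
    m=np.hypot(cv2.Sobel(b,-1,1,0),cv2.Sobel(b,-1,0,1));return np.minimum(m,80)
V=[(f,sd,G(f)),(g,None,G(g))]
def score(v,views=V):
    t=0
    for p,s,m in views:
        for e in M:
            uv=np.array([proj(p,X,s) for X in W(v,e)],np.float32);t-=cv2.remap(m,uv[None,:,0],uv[None,:,1],1).mean()
    return t
if __name__=="__main__":
    for views in (V,V[:1],V[1:]):
        best=min((minimize(score,[.497+dx,-.295+dy,np.radians(-136.8+dt)],args=(views,),method="Nelder-Mead",options=dict(initial_simplex=[[.497+dx,-.295+dy,np.radians(-136.8+dt)],[.501+dx,-.295+dy,np.radians(-136.8+dt)],[.497+dx,-.291+dy,np.radians(-136.8+dt)],[.497+dx,-.295+dy,np.radians(-133.8+dt)]],maxiter=80)) for dx in (-.005,.005) for dy in (-.005,.005) for dt in(-4,4)),key=lambda r:r.fun)
        print(best.x[:2].round(4),np.degrees(best.x[2]).round(2),best.fun)
        if views is V: v=best.x
    o=[]
    for p,s,_ in V:
        im=cv2.cvtColor(p["color"],cv2.COLOR_RGB2BGR).copy();c=proj(p,[*v[:2],.04],s)
        x0,y0=int(c[0])-75,int(c[1])-75;im=cv2.resize(im[y0:y0+150,x0:x0+150],None,fx=2.6,fy=2.6,interpolation=cv2.INTER_CUBIC)
        for e in M:
            uv=((np.array([proj(p,X,s) for X in W(v,e)])-[x0,y0]+.5)*2.6).astype(np.int32);cv2.polylines(im,[uv],False,(0,0,255),1)
        o.append(im)
    cv2.imwrite("pics/j.png",np.hstack(o))
E
python3 tst.py
```

```text
[ 0.4989 -0.2868] -130.62 -1435.5008544921875
[ 0.4946 -0.2869] -130.19 -748.706787109375
[ 0.5022 -0.2831] -131.53 -754.6062622070312
```

View pics/j.png

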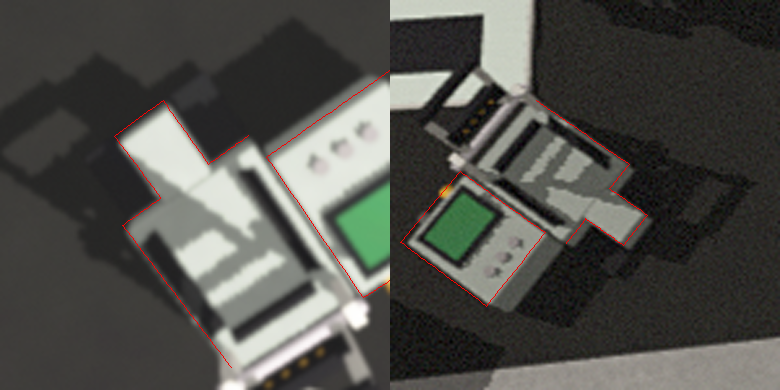

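The overlay fits well: tester origin about (0.498,-0.287), yaw -130.7°. Next I'll plan the carry, turning joint 6 down from its limit.

```bash
cat > lay.py <<'E'
from h import *
TO=np.array([.498,-.287,0]);TY=np.radians(-130.7)
PK=[.0241,0,.0259,np.radians(40.2),-.03]
def packtool(v=PK):
    ph=v[3];pz=np.array([-np.cos(ph),v[4],-np.sin(ph)]);pz/=np.linalg.norm(pz)
    px=np.array([np.sin(ph),0,-np.cos(ph)]);py=np.cross(pz,px);return np.c_[px,py,pz],np.array(v[:3])
def goal(lift=0,back=0,v=PK,lat=0):
    tx=np.array([np.cos(TY),np.sin(TY),0]);pz=-tx;px=np.array([0,0,1.]);Rp=np.c_[px,np.cross(pz,px),pz]
    Rt,C=packtool(v);Rw=Rp@Rt.T;ty=np.array([-tx[1],tx[0],0])
    return TO-back*tx+lat*ty+[0,0,.057+lift]-Rw@C,Rw
E
python3 - <<'E'
from lay import *
s=get_state();p,R0=tool(s);g,Rw=goal(.08);print(g.round(3),Rw.round(2).tolist())
print(np.degrees(np.arctan2(Rw[1,1],Rw[0,1])),np.degrees(np.arctan2(R0[1,1],R0[0,1])))
print(rel(s,[.45,.0,.37]))
R1=R0@R.from_rotvec([0,0,-np.radians(70)]).as_matrix();print("wp2 from wp1",(R1.T@(np.array([.50,-.18,.37])-[.45,0,.37])*1000).round())
E
```

```text
[ 0.52  -0.26   0.141] [[-0.48, -0.78, -0.41], [-0.59, 0.63, -0.5], [0.65, 0.0, -0.76]]
141.01835800165546 -75.81371893099453
([9.0, 188.0, -93.0], [0.0, 0.0, 0.0])
wp2 from wp1 [-174.   68.   -1.]
```

Call:
jog_arm(
  moves=[
    {"slide": [1,19,-25],"angular": [0,0,-7],"fingers": 0.8},
    {"slide": [2,38,-45],"angular": [0,0,-14],"fingers": 0.8},
    {"slide": [3,57,-60],"angular": [0,0,-21],"fingers": 0.8},
    {"slide": [4,76,-72],"angular": [0,0,-28],"fingers": 0.8},
    {"slide": [5,95,-82],"angular": [0,0,-35],"fingers": 0.8},
    {"slide": [6,114,-88],"angular": [0,0,-42],"fingers": 0.8},
    {"slide": [7,133,-92],"angular": [0,0,-49],"fingers": 0.8},
    {"slide": [8,152,-92],"angular": [0,0,-56],"fingers": 0.8},
    {"slide": [9,170,-92],"angular": [0,0,-63],"fingers": 0.8},
    {"slide": [9,188,-92],"angular": [0,0,-70],"fingers": 0.8},
  ],
)

```text
clock: 11.92
tcp_pos: [0.4505, -0.0007, 0.3693]
orientation: [-0.001, 0.74, 0.673, 0.0]
wrist_force: [-0.5, -0.2, -3.1]
finger_gap: 0.0492
grip_force: 63.7
```

Call:
jog_arm(
  moves=[
    {"slide": [-17,7,0],"angular": [0,0,-7],"fingers": 0.8},
    {"slide": [-35,14,0],"angular": [0,0,-14],"fingers": 0.8},
    {"slide": [-52,20,0],"angular": [0,0,-21],"fingers": 0.8},
    {"slide": [-70,27,0],"angular": [0,0,-28],"fingers": 0.8},
    {"slide": [-87,34,0],"angular": [0,0,-35],"fingers": 0.8},
    {"slide": [-104,41,0],"angular": [0,0,-42],"fingers": 0.8},
    {"slide": [-122,48,0],"angular": [0,0,-49],"fingers": 0.8},
    {"slide": [-139,54,0],"angular": [0,0,-56],"fingers": 0.8},
    {"slide": [-157,61,0],"angular": [0,0,-63],"fingers": 0.8},
    {"slide": [-174,68,0],"angular": [0,0,-70],"fingers": 0.8},
  ],
)

```text
clock: 12.75
tcp_pos: [0.5003, -0.1808, 0.3686]
orientation: [-0.001, 0.22, 0.975, 0.001]
wrist_force: [0.0, 0.8, -2.8]
finger_gap: 0.0491
grip_force: 63.7
```

```bash
python3 - <<'E'
from lay import *
s=get_state();p,R0=tool(s);print(s["clock"],p.round(3),np.round(s["joint_pos"],2),s["finger_gap"])
g,Rw=goal(.12);print(rel(s,g,Rw))
E
```

```text
12.75 [ 0.5   -0.181  0.369] [-0.5   0.23  0.24  1.58  0.   -0.05] 0.049091332660220297
([-52.0, -63.0, 187.0], [26.9, 33.9, -73.1])
```

Call:
jog_arm(
  moves=[
    {"slide": [-5,-6,0],"angular": [2.2,2.7,-6],"fingers": 0.8},
    {"slide": [-10,-12,5],"angular": [4.4,5.5,-12],"fingers": 0.8},
    {"slide": [-15,-18,10],"angular": [6.6,8.3,-18],"fingers": 0.8},
    {"slide": [-20,-24,20],"angular": [8.8,11.1,-24],"fingers": 0.8},
    {"slide": [-25,-30,30],"angular": [11,13.9,-30],"fingers": 0.8},
    {"slide": [-30,-36,45],"angular": [13.2,16.7,-36],"fingers": 0.8},
    {"slide": [-35,-42,60],"angular": [15.4,19.5,-42],"fingers": 0.8},
    {"slide": [-40,-48,75],"angular": [17.6,22.2,-48],"fingers": 0.8},
    {"slide": [-46,-55,90],"angular": [19.8,25,-54],"fingers": 0.8},
    {"slide": [-52,-63,107],"angular": [22,27.8,-60],"fingers": 0.8},
  ],
)

```text
clock: 13.58
tcp_pos: [0.5202, -0.2591, 0.2604]
orientation: [-0.264, -0.299, 0.909, -0.124]
wrist_force: [0.2, -0.5, -2.2]
finger_gap: 0.0495
grip_force: 63.6
```

```bash
python3 - <<'E'
from lay import *
s=get_state();p,R0=tool(s);print(s["clock"],p.round(3),np.round(s["joint_pos"],2),s["finger_gap"])
g,Rw=goal(.14);print(rel(s,g,Rw))
E
```

```text
13.5833 [ 0.52  -0.259  0.26 ] [-0.35  0.57  0.34  1.64 -0.52 -0.91] 0.04950193892672446
([-32.0, 4.0, 49.0], [5.0, 6.0, -13.0])
```

Call:
jog_arm(
  moves=[
    {"slide": [-10,1,10],"angular": [2.5,3,-6.5],"fingers": 0.8},
    {"slide": [-20,2,28],"angular": [5,6,-13],"fingers": 0.8},
    {"slide": [-32,4,49],"angular": [5,6,-13],"fingers": 0.8},
    {"slide": [-32,4,49],"angular": [5,6,-13],"fingers": 0.8},
    {"slide": [-32,4,49],"angular": [5,6,-13],"fingers": 0.8},
  ],
)

```text
clock: 14.0
tcp_pos: [0.5183, -0.2587, 0.2017]
orientation: [-0.31, -0.402, 0.849, -0.147]
wrist_force: [-0.6, 1.1, -1.1]
finger_gap: 0.0493
grip_force: 63.4
```

```bash
python3 - <<'E'
from lay import *
from fit import fitpack
s=get_state();p,R0=tool(s);print(s["clock"],p.round(3),np.round(s["joint_pos"],2),s["finger_gap"])
w=read_camera("wrist");b=read_camera("side");a=read_camera("scene");v=fitpack(w,s)
print("pack centre now should be",(TO+[0,0,.057+.14]).round(3))
for n in ["pack_center","pack_contacts","tester_contacts","tester","bridge_hinge","bridge_bar"]:
  r=[]
  for k,p in enumerate((b,a,w)):
    B=tip_of(n,p);print(n,k,[(np.round(x["point"]).tolist(),round(x["p"],2)) for x in B[:2]])
    if B and B[0]["p"]>.5:
      r.append(ray(p,B[0]["point"],s))
      z={"tester_contacts":.074,"tester":0,"bridge_hinge":.08}.get(n)
      if z is not None: print("    z-plane",atz(r[-1],z).round(3))
  if len(r)>1: print("  ",tri(r).round(4))
cv2.imwrite("pics/k.png",cv2.cvtColor(np.hstack([a["color"][100:300,60:260],w["color"][:,:]][1:]),cv2.COLOR_RGB2BGR))
E
```

```text
14.0 [ 0.518 -0.259  0.202] [-0.3   0.58  0.18  1.47 -0.64 -1.08] 0.049340876574431286
strips 4 97.0 122.0 [288.01765663 109.67333019] edges [[99.0, 244.5, 342.5], [123.0, 244.5, 331.5], [147.0, 254.5, 332.5], [171.0, 238.5, 334.5], [195.0, 236.5, 336.5]]
fit C [0.0233 0.0015 0.0249] phi 37.1 yaw -1.48 cost 32.288358284866796 [-0.3  0.3  0.5]
pack centre now should be [ 0.498 -0.287  0.197]
pack_center 0 []
pack_center 1 []
pack_center 2 [([285.0, 212.0], 0.58)]
pack_contacts 0 []
pack_contacts 1 [([245.0, 266.0], 0.53)]
pack_contacts 2 [([284.0, 109.0], 0.94)]
   [ 0.7371 -0.008   0.7504]
tester_contacts 0 []
tester_contacts 1 []
tester_contacts 2 []
tester 0 [([289.0, 202.0], 0.74)]
    z-plane [ 0.647 -0.096  0.   ]
tester 1 []
tester 2 [([286.0, 214.0], 0.15)]
bridge_hinge 0 []
bridge_hinge 1 []
bridge_hinge 2 []
bridge_bar 0 []
bridge_bar 1 []
bridge_bar 2 [([289.0, 214.0], 0.29)]
```

```bash
python3 - <<'E'
import tst
from tst import *
from lay import *
s=get_state();w=read_camera("wrist")
tst.M=rect(0,100,47,125,62)[:]+[seg((-12,-45,40),(100,-45,40)),seg((100,-45,40),(100,45,40))]
V2=[(w,s,G(w))]
x0=np.array([*TO[:2],TY])
best=min((minimize(score,x0+d,args=(V2,),method="Nelder-Mead",options=dict(initial_simplex=[x0+d,x0+d+[.004,0,0],x0+d+[0,.004,0],x0+d+[0,0,.04]],maxiter=90)) for d in [np.array([i,j,k]) for i in(-.005,.005) for j in (-.005,.005) for k in (-.04,.04)]),key=lambda r:r.fun)
v=best.x;print(v[:2].round(4),np.degrees(v[2]).round(2),best.fun,score(x0,V2))
im=cv2.cvtColor(w["color"],cv2.COLOR_RGB2BGR)
for vv,col in ((x0,(0,255,255)),(v,(0,0,255))):
  for e in tst.M: cv2.polylines(im,[np.array([proj(w,X,s) for X in W(vv,e)]).astype(np.int32)],False,col,1)
cv2.imwrite("pics/l.png",im)
E
```

```text
[ 0.4966 -0.28  ] -130.61 -364.3931579589844 -262.6908
```

View pics/l.png

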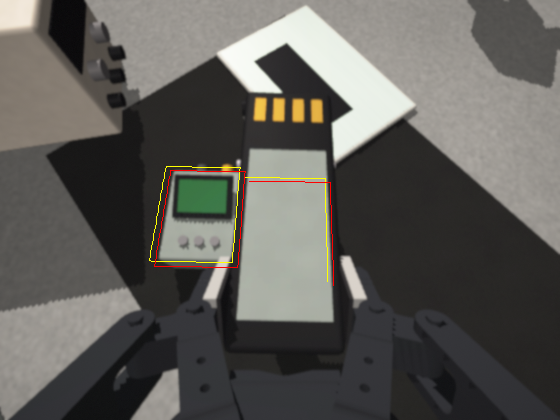

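The red and yellow outlines bracket the meter box at (150–240, 168–262), and the pack sits over the cradle in line with it. I'll take a blend of the estimates and lower.

```bash
sed -i 's/^TO=.*/TO=np.array([.4973,-.2817,0]);TY=np.radians(-130.6)/; s/^PK=.*/PK=[.0237,.0005,.0254,np.radians(39),-.029]/' lay.py; python3 - <<'E'
from lay import *
s=get_state()
for l in (.03,.012,.001): g,Rw=goal(l,.001);print(l,rel(s,g,Rw))
E
```

```text
0.03 ([-75.0, 2.0, 82.0], [0.1, -1.1, -0.3])
0.012 ([-86.0, 2.0, 96.0], [0.1, -1.1, -0.3])
0.001 ([-93.0, 2.0, 104.0], [0.1, -1.1, -0.3])
```

Call:
jog_arm(
  moves=[
    {"slide": [-15,2,16],"angular": [0,-0.5,0],"fingers": 0.8},
    {"slide": [-35,2,38],"angular": [0,-1.1,-0.3],"fingers": 0.8},
    {"slide": [-55,2,60],"angular": [0,-1.1,-0.3],"fingers": 0.8},
    {"slide": [-70,2,76],"angular": [0,-1.1,-0.3],"fingers": 0.8},
    {"slide": [-75,2,82],"angular": [0,-1.1,-0.3],"fingers": 0.8},
    {"slide": [-75,2,82],"angular": [0,-1.1,-0.3],"fingers": 0.8},
    {"slide": [-75,2,82],"angular": [0,-1.1,-0.3],"fingers": 0.8},
  ],
)

```text
clock: 15.78
tcp_pos: [0.5204, -0.2547, 0.0922]
orientation: [-0.302, -0.406, 0.851, -0.143]
wrist_force: [0.0, -0.5, -2.7]
finger_gap: 0.0492
grip_force: 63.4
```

```bash
python3 - <<'E'
import tst
from tst import *
from lay import *
s=get_state();w=read_camera("wrist");print(np.round(s["wrist_force"],1),np.round(s["joint_pos"],2))
for l in (.012,.004,0): g,Rw=goal(l,.001);print(l,rel(s,g,Rw))
tst.M=rect(0,100,47,125,62)
V2=[(w,s,G(w))]
x0=np.array([*TO[:2],TY])
rs=sorted((minimize(score,x0+d,args=(V2,),method="Nelder-Mead",options=dict(initial_simplex=[x0+d,x0+d+[.004,0,0],x0+d+[0,.004,0],x0+d+[0,0,.04]],maxiter=90)) for d in [np.array([i,j,k]) for i in(-.005,.005) for j in (-.005,.005) for k in (-.03,.03)]),key=lambda r:r.fun)
for b in rs[:3]:
  d=b.x[:2]-x0[:2];print(b.x[:2].round(4),np.degrees(b.x[2]).round(2),b.fun,"tx",(d@[np.cos(TY),np.sin(TY)]).round(4),"ty",(d@[-np.sin(TY),np.cos(TY)]).round(4))
print(score(x0,V2))
E
```

```text
[-0.6 -0.9 -2.2] [-0.3   0.65  0.03  1.24 -0.62 -1.1 ]
0.012 ([-12.0, 1.0, 16.0], [0.0, 0.0, -0.1])
0.004 ([-17.0, 1.0, 22.0], [0.0, 0.0, -0.1])
0 ([-20.0, 1.0, 25.0], [0.0, 0.0, -0.1])
[ 0.499  -0.2715] -132.55 -241.8303985595703 tx -0.0088 ty -0.0053
[ 0.499  -0.2715] -132.54 -241.81112670898438 tx -0.0088 ty -0.0053
[ 0.499  -0.2715] -132.51 -241.80152893066406 tx -0.0088 ty -0.0053
-114.263306
```

```bash
python3 - <<'E'
from tst import *
from lay import *
s=get_state();w=read_camera("wrist");m=G(w);gray=cv2.cvtColor(w["color"],cv2.COLOR_RGB2GRAY);hsv=cv2.cvtColor(w["color"],cv2.COLOR_RGB2HSV)
x0=np.array([*TO[:2],TY])
def samp(img,P):
    uv=np.array([proj(w,X,s) for X in W(x0,P)],np.float32);return cv2.remap(img.astype(np.float32),uv[None,:,0],uv[None,:,1],1)[0]
o=np.arange(-20,21,2)
print("corners",[proj(w,X,s).round().tolist() for X in W(x0,[(0,47,62),(100,47,62),(100,125,62),(0,125,62)])])
print("off",o.tolist())
for n,fx in {"x=0":lambda d:seg((d,58,62),(d,115,62)),"x=100":lambda d:seg((100+d,58,62),(100+d,115,62)),"y=47":lambda d:seg((8,47+d,62),(92,47+d,62)),"y=125":lambda d:seg((8,125+d,62),(92,125+d,62))}.items():
  print(n,[int(samp(m,fx(d)).mean()) for d in o],[int(samp(gray,fx(d)).mean()) for d in o])
g=(hsv[...,0]>45)&(hsv[...,0]<85)&(hsv[...,1]>100);ys,xs=np.nonzero(g);print("green",xs.min(),xs.max(),ys.min(),ys.max(),xs.mean(),ys.mean(),atz(ray(w,(xs.mean(),ys.mean()),s),.062).round(4))
# same green centroid in d and a
for p,sd_ in ((f,sd),(globals()['g'] if False else V[1][0],None)):
  h=cv2.cvtColor(p["color"],cv2.COLOR_RGB2HSV);q=(h[...,0]>45)&(h[...,0]<85)&(h[...,1]>100);y,x=np.nonzero(q);print(len(x),x.mean(),y.mean(),atz(ray(p,(x.mean(),y.mean()),sd_),.062).round(4))
E
```

```text
corners [[210.0, 225.0], [224.0, 92.0], [117.0, 90.0], [83.0, 222.0]]
off [-20, -18, -16, -14, -12, -10, -8, -6, -4, -2, 0, 2, 4, 6, 8, 10, 12, 14, 16, 18, 20]
x=0 [2, 2, 2, 2, 2, 5, 51, 59, 18, 11, 13, 48, 80, 75, 11, 3, 11, 37, 49, 45, 44] [48, 48, 47, 47, 47, 46, 49, 96, 107, 112, 117, 123, 162, 220, 229, 229, 229, 222, 202, 189, 206]
x=100 [14, 14, 16, 32, 75, 73, 32, 37, 33, 29, 20, 4, 0, 1, 2, 4, 4, 5, 6, 6, 7] [117, 117, 117, 116, 108, 63, 50, 67, 89, 76, 61, 60, 60, 60, 60, 60, 61, 62, 64, 66, 67]
y=47 [51, 40, 46, 39, 40, 21, 71, 69, 71, 39, 79, 71, 33, 36, 52, 37, 27, 48, 57, 35, 28] [83, 68, 68, 80, 60, 55, 63, 128, 141, 92, 155, 220, 213, 202, 181, 138, 125, 132, 149, 152, 152]
y=125 [20, 22, 33, 41, 39, 54, 68, 64, 4, 4, 6, 7, 7, 6, 7, 11, 8, 4, 1, 0, 0] [159, 160, 156, 146, 149, 175, 141, 60, 60, 59, 56, 54, 51, 49, 47, 44, 40, 38, 37, 37, 37]
green 127 200 103 151 163.61689470553242 127.1076740035693 [ 0.5176 -0.3907  0.062 ]
802 359.6558603491272 175.67581047381546 [ 0.5192 -0.3955  0.062 ]
813 229.8659286592866 210.98646986469865 [ 0.5111 -0.1009  0.062 ]
```

Edge evidence agrees laterally within about 3 mm, but lengthwise only within about 8 mm. So I'll lower into the rails and then feel for the end stop.

Call:
jog_arm(
  moves=[
    {"slide": [-4,0,5],"angular": [0,0,0],"fingers": 0.8},
    {"slide": [-8,-1,10],"angular": [0,0,0],"fingers": 0.8},
    {"slide": [-12,-1,16],"angular": [0,0,0],"fingers": 0.8},
    {"slide": [-12,-1,16],"angular": [0,0,0],"fingers": 0.8},
    {"slide": [-12,-1,16],"angular": [0,0,0],"fingers": 0.8},
  ],
)

```text
clock: 16.5
tcp_pos: [0.52, -0.2556, 0.0708]
orientation: [-0.302, -0.406, 0.851, -0.143]
wrist_force: [-0.6, 0.1, -2.3]
finger_gap: 0.0493
grip_force: 63.6
```

```bash
python3 - <<'E'
from lay import *
s=get_state();print(np.round(s["wrist_force"],1),np.round(s["ft_torque"],2),tool(s)[1].round(3).tolist())
tx=np.array([np.cos(TY),np.sin(TY),0]);ty=np.array([-tx[1],tx[0],0]);R0=tool(s)[1]
print("tx in tool",(R0.T@tx).round(3),"ty",(R0.T@ty).round(3),"up",(R0.T@[0,0,1]).round(3))
for l in (.012,.004,0): g,Rw=goal(l,.001,lat=-.002);print(l,rel(s,g,Rw))
E
```

```text
[-0.6  0.1 -2.3] [ 0.82 -0.61 -0.02] [[-0.488, -0.776, -0.399], [-0.604, 0.63, -0.488], [0.63, 0.003, -0.777]]
tx in tool [0.776 0.027 0.63 ] ty [ 0.023 -1.     0.015] up [ 0.63   0.003 -0.777]
0.012 ([1.0, 3.0, -3.0], [0.2, -0.0, 0.0])
0.004 ([-4.0, 3.0, 3.0], [0.2, -0.0, 0.0])
0 ([-6.0, 3.0, 6.0], [0.2, -0.0, 0.0])
```

Call:
jog_arm(
  moves=[
    {"slide": [-1,1,1],"angular": [0,0,0],"fingers": 0.8},
    {"slide": [-3,2,3],"angular": [0,0,0],"fingers": 0.8},
    {"slide": [-4,2,4],"angular": [0,0,0],"fingers": 0.8},
    {"slide": [-4,2,4],"angular": [0,0,0],"fingers": 0.8},
  ],
)

```text
clock: 16.83
tcp_pos: [0.5199, -0.2542, 0.0672]
orientation: [-0.302, -0.406, 0.851, -0.144]
wrist_force: [2.0, 1.9, 5.4]
finger_gap: 0.0492
grip_force: 62.2
```

Call:
jog_arm(
  moves=[
    {"slide": [-1,0,1],"angular": [0,0,0],"fingers": 0.8},
    {"slide": [-2,0,2],"angular": [0,0,0],"fingers": 0.8},
    {"slide": [-2,0,2],"angular": [0,0,0],"fingers": 0.8},
  ],
)

```text
clock: 17.08
tcp_pos: [0.5202, -0.2536, 0.0645]
orientation: [-0.301, -0.406, 0.851, -0.144]
wrist_force: [2.0, 4.5, 6.5]
finger_gap: 0.0488
grip_force: 60.8
```

Call:
jog_arm(
  moves=[
    {"slide": [-1,0,1],"angular": [0,0,0],"fingers": 0.8},
    {"slide": [-2,0,2],"angular": [0,0,0],"fingers": 0.8},
    {"slide": [-2,0,2],"angular": [0,0,0],"fingers": 0.8},
  ],
)

```text
clock: 17.33
tcp_pos: [0.5205, -0.2533, 0.0617]
orientation: [-0.301, -0.406, 0.851, -0.144]
wrist_force: [2.5, 4.8, 6.3]
finger_gap: 0.0492
grip_force: 61.0
```

```bash
python3 - <<'E'
from lay import *
from fit import fitpack
s=get_state();R0=tool(s)[1];tx=np.array([np.cos(TY),np.sin(TY),0]);ty=np.array([-tx[1],tx[0],0])
F=np.array(s["wrist_force"]);print(F.round(1),"tx",F@tx,"ty",F@ty,"goal0",goal(0)[0].round(4),np.round(s["tcp_pos"],4))
w=read_camera("wrist");v=fitpack(w,s)
for v in (v,PK):
  Rt,C=packtool(v);P=np.array(s["tcp_pos"])+R0@C;Rp=R0@Rt;K=P+Rp@[.017,0,-.055]
  print("centre",P.round(4),"contacts",K.round(4),"pitch",np.degrees(np.arcsin(Rp[2,2])).round(2),"roll",np.degrees(np.arcsin(Rp[2,1])).round(2), "along,lat of centre vs TO",((P-TO)@tx).round(4),((P-TO)@ty).round(4))
E
```

```text
[2.5 4.8 6.3] tx -5.278618312380405 ty -1.1833984645578854 goal0 [ 0.5193 -0.2553  0.0618] [ 0.5205 -0.2533  0.0617]
strips 4 88.0 114.5 [285.66376515 101.50792299] edges [[90.0, 210.5, 329.5], [114.0, 207.5, 345.5], [138.0, 205.5, 347.5], [162.0, 211.5, 348.5], [186.0, 234.5, 349.5], [210.0, 217.5, 345.5]]
fit C [ 0.0285 -0.0006 -0.026 ] phi 35.7 yaw 0.72 cost 156.84461314764872 [-7.8  2.5 -6.4]
centre [ 0.5173 -0.2582  0.0998] contacts [ 0.4839 -0.3005  0.1199] pitch -3.31 roll -0.01 along,lat of centre vs TO -0.0309 -0.0001
centre [ 0.4985 -0.2797  0.0569] contacts [ 0.4626 -0.3214  0.0739] pitch -0.02 roll 0.03 along,lat of centre vs TO -0.0023 -0.0004
```

```bash
cat > piv.py <<'E'
from lay import *
def pivot(w,d,piv=(0,-.010)):
    "PK rotated by d about the pad pivot"
    ph=PK[3]-d;c,s_=np.cos(d),np.sin(d);x,z=PK[0]-piv[0],PK[2]-piv[1]
    # reducing phi raises the contact end: rotate (x,z) so that +x goes to -z
    return [piv[0]+c*x+s_*z,PK[1],piv[1]-s_*x+c*z,ph,PK[4]]
def row(w,v,k):
    Rt,C=packtool(v);X=C+Rt@[.017,0,k];T=np.linalg.inv(np.array(w["tool_from_camera"]));q=T[:3,:3]@X+T[:3,3];f=210/np.tan(np.radians(w["fovy"])/2);return q[1]/q[2]*f+w["cy"]
E
python3 - <<'E'
from piv import *
w=read_camera("wrist");s=get_state();R0=tool(s)[1];tx=np.array([np.cos(TY),np.sin(TY),0])
for d in (0,2,4,6,8,10):
  v=pivot(w,np.radians(d));Rt,C=packtool(v);P=np.array(s["tcp_pos"])+R0@C;Rp=R0@Rt;e=P+Rp@[-.017,0,-.07]
  print(d,round(row(w,v,-.063),1),round(row(w,v,-.047),1),"low end z",e[2].round(4),"along",((e-TO)@tx).round(4),"free low end z",(P+Rp@[-.017,0,.07])[2].round(4))
E
```

```text
0 97.5 122.1 low end z 0.04 along 0.0677 free low end z 0.0399
2 93.4 119.0 low end z 0.0438 along 0.0687 free low end z 0.0389
4 89.3 115.9 low end z 0.0478 along 0.0695 free low end z 0.0379
6 85.2 113.0 low end z 0.0517 along 0.0702 free low end z 0.037
8 81.2 110.1 low end z 0.0557 along 0.0708 free low end z 0.0361
10 77.3 107.3 low end z 0.0596 along 0.0712 free low end z 0.0353
```

The contact end rode up about 9 mm, pitching the pack about 4.6° in the grip, so it sits on the end stop's edge. I'll lift, back off 8 mm, level it and lower again.

```bash
python3 - <<'E'
from piv import *
w=read_camera("wrist");s=get_state();v=pivot(w,np.radians(4.6));print(np.round(v,4).tolist())
for l,b in ((.014,.004),(.014,.0105),(.004,.0105),(0,.0105)): g,Rw=goal(l,b,v=v,lat=-.0005);print(l,b,rel(s,g,Rw))
E
```

```text
[0.0265, 0.0005, 0.0234, 0.6004, -0.029]
0.014 0.004 ([7.0, 0.0, -12.0], [0.0, -4.6, -0.1])
0.014 0.0105 ([2.0, -0.0, -16.0], [0.0, -4.6, -0.1])
0.004 0.0105 ([-5.0, -0.0, -8.0], [0.0, -4.6, -0.1])
0 0.0105 ([-7.0, -0.0, -5.0], [0.0, -4.6, -0.1])
```

Call:
jog_arm(
  moves=[
    {"slide": [5,0,-8],"angular": [0,0,0],"fingers": 0.8},
    {"slide": [7,0,-14],"angular": [0,-2,0],"fingers": 0.8},
    {"slide": [2,0,-16],"angular": [0,-4.6,0],"fingers": 0.8},
    {"slide": [2,0,-16],"angular": [0,-4.6,0],"fingers": 0.8},
    {"slide": [-1,0,-12],"angular": [0,-4.6,0],"fingers": 0.8},
    {"slide": [-5,0,-8],"angular": [0,-4.6,0],"fingers": 0.8},
    {"slide": [-5,0,-8],"angular": [0,-4.6,0],"fingers": 0.8},
    {"slide": [-5,0,-8],"angular": [0,-4.6,0],"fingers": 0.8},
  ],
)

```text
clock: 18.15
tcp_pos: [0.5257, -0.2466, 0.0635]
orientation: [-0.268, -0.411, 0.862, -0.127]
wrist_force: [2.3, 1.5, 2.9]
finger_gap: 0.0491
grip_force: 63.6
```

```bash
cat > chk.py <<'E'
from piv import *
from fit import fitpack
s=get_state();R0=tool(s)[1];tx=np.array([np.cos(TY),np.sin(TY),0]);ty=np.array([-tx[1],tx[0],0])
F=np.array(s["wrist_force"]);print(s["clock"],F.round(1),"tx",(F@tx).round(1),"ty",(F@ty).round(1),np.round(s["tcp_pos"],4))
w=read_camera("wrist");fitpack(w,s)
print("tx in tool",(R0.T@tx).round(2),"up",(R0.T@[0,0,1]).round(2))
E
python3 chk.py
```

```text
18.15 [2.3 1.5 2.9] tx -2.7 ty 0.8 [ 0.5257 -0.2466  0.0635]
strips 4 80.5 108.5 [284.62618671  94.68591307] edges [[82.0, 208.5, 330.5], [106.0, 214.5, 346.5], [130.0, 211.5, 347.5], [154.0, 209.5, 348.5], [178.0, 233.5, 348.5], [202.0, 221.5, 336.5]]
fit C [ 0.0256  0.0013 -0.0029] phi 3.5 yaw 2.91 cost 104.7371802028628 [-1.8 18.4 -6. ]
tx in tool [0.82 0.03 0.57] up [ 0.57  0.   -0.82]
```

```bash
python3 - <<'E'
from piv import *
from scipy.optimize import least_squares
def strips(im):
    hsv=cv2.cvtColor(im,cv2.COLOR_RGB2HSV);m=((hsv[...,0]>12)&(hsv[...,0]<30)&(hsv[...,1]>110)&(hsv[...,2]>90)).astype(np.uint8)
    n,l,st,c=cv2.connectedComponentsWithStats(m);k=[i for i in range(1,n) if st[i,4]>150 and abs(c[i][0]-285)<60]
    xs=sorted(c[i][0] for i in k)
    return len(k),np.median([st[i,1]-.5 for i in k]),np.median([st[i,1]+st[i,3]-.5 for i in k]),xs[-1]-xs[0],max(st[i,0]+st[i,2] for i in k)-min(st[i,0] for i in k)
w=read_camera("wrist");i0=cv2.cvtColor(cv2.imread("pics/i.png"),cv2.COLOR_BGR2RGB)[:,300:];f0=np.zeros((420,560,3),np.uint8);f0[60:360,130:430]=i0
S=[strips(f0),strips(w["color"])];print(S)
T=np.linalg.inv(np.array(w["tool_from_camera"]));f=210/np.tan(np.radians(w["fovy"])/2)
def cam(v,k,y=0):
    Rt,C=packtool(v);return T[:3,:3]@(C+Rt@[.017,y,k])+T[:3,3]
def rows(v):
    a,b,c=cam(v,-.063),cam(v,-.047),cam(v,-.055);return [a[1]/a[2]*f+w["cy"],b[1]/b[2]*f+w["cy"]],f/c[2]
def rotv(v,d,piv):
    c,s=np.cos(d),np.sin(d);x,z=v[0]-piv[0],v[2]-piv[1];return [piv[0]+c*x+s*z,0,piv[1]-s*x+c*z,v[3]-d,v[4]]
for pz in (-.016,-.010,-.004):
  def res(u):
    v=[u[0],0,u[1],u[2],-.03];o=[]
    for k,d in ((0,0),(1,u[3])):
        r,sc=rows(rotv(v,d,(0,pz)));o+=[r[0]-S[k][1],r[1]-S[k][2],2*(sc*u[4]-S[k][3])]
    # silhouette width prior at row ~124: 50mm wide, 6 mm below the face, about 28 mm from the end
    Rt,C=packtool(v);q=T[:3,:3]@(C+Rt@[.011,0,-.046])+T[:3,3];o.append((f/q[2]*.050-88)*.7)
    return o
  r=least_squares(res,[.024,.026,.7,.1,.034],x_scale=[.01,.01,.1,.1,.01]);u=r.x
  print(pz,u[:2].round(4),"phi0",np.degrees(u[2]).round(1),"d",np.degrees(u[3]).round(1),"D",u[4].round(4),np.round(r.fun,1))
E
```

```text
[(4, np.float64(98.0), np.float64(121.5), np.float64(56.65555031490169), np.int32(69)), (4, np.float64(80.5), np.float64(108.5), np.float64(60.8533577476251), np.int32(75))]
-0.016 [0.0234 0.0313] phi0 38.8 d 7.2 D 0.0317 [-0.2  0.2 -0.   0.2 -0.2  0.   0. ]
-0.01 [0.0236 0.0314] phi0 39.2 d 7.9 D 0.0317 [-0.2  0.  -0.3  0.2 -0.1  0.3 -0.1]
-0.004 [0.0238 0.0318] phi0 39.6 d 8.6 D 0.0317 [-0.2 -0.2 -0.6  0.3  0.1  0.6 -0.3]
```

```bash
sed -i 's/^PK=.*/PK=[.0236,.0005,.0314,np.radians(39.2),-.029]/' lay.py; python3 - <<'E'
from piv import *
s=get_state();R0=tool(s)[1];tx=np.array([np.cos(TY),np.sin(TY),0])
v=pivot(None,np.radians(7.9));Rt,C=packtool(v);P=np.array(s["tcp_pos"])+R0@C;Rp=R0@Rt
print("centre",P.round(4),"along",((P-TO)@tx).round(4),"pitch",np.degrees(np.arcsin(Rp[2,2])).round(1),"end low",(P+Rp@[-.017,0,-.07])[2].round(4),"end along",((P+Rp@[-.017,0,-.07]-TO)@tx).round(4),"free low",(P+Rp@[-.017,0,.07])[2].round(4))
for l,b in ((.014,.008),(.004,.008),(.001,.008)): g,Rw=goal(l,b,v=v,lat=-.0005);print(l,b,rel(s,g,Rw))
E
```

```text
centre [ 0.5003 -0.2771  0.0571] along -0.0054 pitch -3.2 end low 0.044 end along 0.0654 free low 0.0362
0.014 0.008 ([7.0, -0.0, -14.0], [0.1, -3.2, -0.0])
0.004 0.008 ([2.0, -0.0, -6.0], [0.1, -3.2, -0.0])
0.001 0.008 ([-0.0, -0.0, -4.0], [0.1, -3.2, -0.0])
```

The deeper fit puts the pack's centre at lay height, about 3° nose-up. I'll level it and check the contact force.

Call:
jog_arm(
  moves=[
    {"slide": [2,0,-6],"angular": [0,0,0],"fingers": 0.8},
    {"slide": [2,0,-6],"angular": [0,-3.2,0],"fingers": 0.8},
    {"slide": [2,0,-6],"angular": [0,-3.2,0],"fingers": 0.8},
    {"slide": [1,0,-4],"angular": [0,-3.2,0],"fingers": 0.8},
    {"slide": [1,0,-4],"angular": [0,-3.2,0],"fingers": 0.8},
  ],
)

```text
clock: 18.67
tcp_pos: [0.5264, -0.2458, 0.0679]
orientation: [-0.244, -0.414, 0.869, -0.116]
wrist_force: [1.5, 1.2, 5.2]
finger_gap: 0.0488
grip_force: 64.5
```

```bash
python3 chk.py; python3 - <<'E'
from piv import *
w=read_camera("wrist")
for d in (6,7,8,9,10): v=pivot(w,np.radians(d));print(d,round(row(w,v,-.063),1),round(row(w,v,-.047),1))
a=read_camera("scene");b=read_camera("side")
s=get_state()
for n in ["pack_contacts","pack_center","tester_contacts","bridge_bar","bridge_hinge"]:
  for k,p in enumerate((w,a,b)):
    B=tip_of(n,p)
    if B: print(n,k,np.round(B[0]["point"]),round(B[0]["p"],2))
E
```

```text
18.6667 [1.5 1.2 5.2] tx -1.9 ty 0.4 [ 0.5264 -0.2458  0.0679]
strips 4 79.5 107.5 [284.61014714  93.50859599] edges [[81.0, 215.5, 346.5], [105.0, 213.5, 347.5], [129.0, 211.5, 347.5], [153.0, 209.5, 347.5], [177.0, 207.5, 348.5], [201.0, 221.5, 336.5]]
fit C [ 0.0293 -0.0028 -0.0192] phi 24.7 yaw -2.19 cost 108.14847312392375 [-12.2   2.6  -3.7]
tx in tool [0.85 0.03 0.52] up [ 0.52  0.   -0.85]
6 84.6 111.3
7 82.4 109.7
8 80.3 108.0
9 78.1 106.5
10 76.0 104.9
pack_contacts 0 [285.  93.] 0.9
pack_contacts 1 [122. 189.] 0.22
pack_contacts 2 [270. 181.] 0.16
pack_center 0 [286. 206.] 0.94
tester_contacts 0 [280.  68.] 0.71
tester_contacts 1 [131. 200.] 0.95
bridge_bar 1 [ 95. 180.] 0.85
bridge_bar 2 [299. 292.] 0.17
bridge_hinge 0 [280.   6.] 0.75
bridge_hinge 1 [116. 191.] 0.73
```

```bash
python3 - <<'E'
from piv import *
s=get_state();w=read_camera("wrist");a=read_camera("scene");tx=np.array([np.cos(TY),np.sin(TY),0]);ty=np.array([-tx[1],tx[0],0]);K=TO+.055*tx
for n,p,uv,z in (("tc",w,(280,68),.074),("pc",w,(285,93),.074),("pc79",w,(285,93),.079),("bh",w,(280,6),.08),("tc",a,(131,200),.074),("bh",a,(116,191),.08)):
  X=atz(ray(p,uv,s),z)-K;print(n,z,"along",(X@tx).round(4),"lat",(X@ty).round(4))
# brightness profile along the centre line beyond the pack end, in the wrist view
g=cv2.cvtColor(w["color"],cv2.COLOR_RGB2GRAY);hsv=cv2.cvtColor(w["color"],cv2.COLOR_RGB2HSV)
for c in (265,285,300): print(c,g[0:90:3,c].tolist())
X=K+[0,0,.074]
print("proj of stop face x=74 (TO) z54, pack end",proj(w,TO+.074*tx+[0,0,.054],s).round(1),"rails ends y+-29 x68 z56",proj(w,TO+.068*tx+.029*ty+[0,0,.056],s).round(1),proj(w,TO+.068*tx-.029*ty+[0,0,.056],s).round(1))
E
```

```text
tc 0.074 along 0.01 lat 0.0034
pc 0.074 along -0.0049 lat 0.0003
pc79 0.079 along -0.008 lat 0.0003
bh 0.08 along 0.0437 lat 0.0042
tc 0.074 along 0.0003 lat 0.0015
bh 0.08 along 0.0403 lat 0.0045
265 [251, 230, 196, 174, 151, 99, 61, 61, 61, 61, 61, 61, 61, 61, 65, 196, 235, 235, 227, 79, 68, 61, 32, 31, 30, 33, 34, 34, 34, 34]
285 [251, 235, 201, 176, 155, 110, 62, 61, 61, 62, 63, 62, 60, 61, 61, 178, 233, 232, 226, 100, 63, 60, 34, 32, 32, 33, 34, 35, 35, 34]
300 [251, 238, 206, 177, 159, 116, 56, 61, 61, 61, 60, 60, 60, 61, 61, 137, 231, 231, 229, 123, 61, 60, 37, 32, 32, 34, 46, 119, 126, 127]
proj of stop face x=74 (TO) z54, pack end [286.4  76.1] rails ends y+-29 x68 z56 [237.5  81.8] [334.9  84.1]
```

```bash
python3 - <<'E'
from piv import *
s=get_state();w=read_camera("wrist");tx=np.array([np.cos(TY),np.sin(TY),0]);ty=np.array([-tx[1],tx[0],0])
for n,uv,z in (("stop foot if bed",(285,44.5),.04),("stop top-front if bright=stop",(285,58),.054),("stop top-back",(285,44.5),.054),("pack end top",(285,66),.070),("pack end top rise",(285,66),.075),("row16",(285,16),.054)):
  X=atz(ray(w,uv,s),z)-TO;print(n,"along",(X@tx).round(4),"lat",(X@ty).round(4))
g=cv2.cvtColor(w["color"],cv2.COLOR_RGB2GRAY)
for r in (20,35,50,62,110,150): print(r,g[r,180:380:5].tolist())
E
```

```text
stop foot if bed along 0.1076 lat 0.0016
stop top-front if bright=stop along 0.0865 lat 0.0011
stop top-back along 0.096 lat 0.0014
pack end top along 0.0692 lat 0.0008
pack end top rise along 0.0655 lat 0.0007
row16 along 0.1169 lat 0.0019
20 [58, 60, 59, 60, 65, 155, 156, 133, 99, 60, 60, 61, 61, 60, 61, 60, 60, 61, 61, 61, 62, 61, 61, 61, 59, 96, 225, 253, 255, 255, 255, 255, 255, 221, 154, 156, 156, 253, 254, 254]
35 [71, 176, 176, 132, 71, 78, 157, 156, 115, 96, 60, 61, 61, 61, 61, 61, 61, 62, 60, 62, 61, 61, 61, 61, 60, 60, 60, 54, 158, 241, 254, 255, 253, 177, 157, 156, 230, 170, 74, 37]
50 [96, 51, 54, 242, 241, 236, 123, 158, 157, 106, 227, 237, 237, 236, 236, 236, 236, 235, 234, 234, 234, 232, 232, 232, 231, 232, 231, 230, 230, 230, 228, 228, 186, 158, 157, 78, 45, 61, 61, 61]
62 [90, 52, 63, 241, 241, 223, 92, 128, 158, 151, 134, 77, 68, 68, 67, 67, 66, 67, 65, 65, 64, 62, 62, 60, 61, 59, 59, 58, 58, 58, 205, 227, 165, 157, 131, 62, 61, 61, 61, 61]
110 [48, 50, 73, 215, 226, 104, 100, 50, 28, 38, 44, 84, 71, 83, 83, 73, 36, 36, 36, 37, 37, 36, 36, 37, 37, 36, 36, 36, 36, 36, 31, 50, 52, 44, 141, 63, 64, 64, 62, 62]
150 [233, 235, 236, 232, 132, 82, 79, 30, 31, 61, 36, 97, 78, 228, 239, 239, 239, 237, 139, 134, 134, 136, 236, 237, 236, 236, 236, 235, 236, 214, 56, 35, 35, 32, 112, 40, 41, 58, 62, 64]
```

The bright band at rows 45–57 beyond the pack end is the end stop. So the pack is about 13 mm short, which agrees with the network's tester point. I'll slide it forward.

Call:
jog_arm(
  moves=[
    {"slide": [1,0,-2],"angular": [0,0,0],"fingers": 0.8},
    {"slide": [4,0,0],"angular": [0,0,0],"fingers": 0.8},
    {"slide": [7,0,2],"angular": [0,0,0],"fingers": 0.8},
    {"slide": [9,0,3],"angular": [0,0,0],"fingers": 0.8},
    {"slide": [9,0,3],"angular": [0,0,0],"fingers": 0.8},
  ],
)

```text
clock: 20.18
tcp_pos: [0.5204, -0.253, 0.0692]
orientation: [-0.243, -0.414, 0.87, -0.115]
wrist_force: [4.0, -0.5, -1.7]
finger_gap: 0.0493
grip_force: 64.0
```

```bash
cat > c2.py <<'E'
from piv import *
s=get_state();w=read_camera("wrist");tx=np.array([np.cos(TY),np.sin(TY),0]);ty=np.array([-tx[1],tx[0],0]);K=TO+.055*tx;F=np.array(s["wrist_force"]);R0=tool(s)[1]
print(s["clock"],"F tx,ty,z",(F@tx).round(1),(F@ty).round(1),F[2].round(1),"tcp along,z",((np.array(s["tcp_pos"])-TO)@tx).round(4),np.round(s["tcp_pos"][2],4))
for n,z in (("tester_contacts",.074),("pack_contacts",.074),("bridge_hinge",.08)):
  B=tip_of(n,w)
  if B: X=atz(ray(w,B[0]["point"],s),z)-K;print(n,np.round(B[0]["point"]),round(B[0]["p"],2),"along",(X@tx).round(4),"lat",(X@ty).round(4))
g=cv2.cvtColor(w["color"],cv2.COLOR_RGB2GRAY);print(g[0:120:3,292].tolist())
print("tx",(R0.T@tx).round(2),"up",(R0.T@[0,0,1]).round(2))
E
python3 c2.py
```

```text
20.1833 F tx,ty,z -2.2 3.4 -1.7 tcp along,z -0.0369 0.0692
pack_contacts [282.  94.] 0.63 along 0.0044 lat 0.0023
bridge_hinge [280.  23.] 0.55 along 0.043 lat 0.0042
[255, 254, 252, 239, 200, 237, 248, 225, 188, 170, 140, 72, 60, 61, 60, 61, 61, 61, 61, 97, 227, 232, 232, 225, 82, 67, 71, 194, 165, 139, 139, 139, 139, 140, 140, 139, 75, 36, 36, 36]
tx [0.86 0.03 0.52] up [ 0.52  0.   -0.86]
```

Call:
jog_arm(
  moves=[
    {"slide": [1,-1,0.5],"angular": [0,0,0],"fingers": 0.8},
    {"slide": [2.5,-1,1.5],"angular": [0,0,0],"fingers": 0.8},
    {"slide": [3.5,-1,2],"angular": [0,0,0],"fingers": 0.8},
    {"slide": [3.5,-1,2],"angular": [0,0,0],"fingers": 0.8},
  ],
)

```text
clock: 20.72
tcp_pos: [0.5178, -0.2564, 0.0692]
orientation: [-0.244, -0.414, 0.869, -0.115]
wrist_force: [1.2, -1.2, -2.6]
finger_gap: 0.0494
grip_force: 63.7
```

```bash
python3 c2.py
```

```text
20.7167 F tx,ty,z 0.1 1.6 -2.6 tcp along,z -0.0326 0.0692
bridge_hinge [281.  31.] 0.85 along 0.0425 lat 0.0039
[255, 255, 254, 253, 249, 226, 172, 150, 251, 238, 203, 177, 156, 106, 61, 61, 61, 60, 61, 60, 61, 98, 227, 232, 224, 86, 71, 201, 232, 230, 166, 139, 139, 140, 139, 139, 75, 35, 36, 36]
tx [0.85 0.03 0.52] up [ 0.52  0.   -0.86]
```

Call:
jog_arm(
  moves=[
    {"slide": [1,0,0.6],"angular": [0,0,0],"fingers": 0.8},
    {"slide": [2.2,0,1.4],"angular": [0,0,0],"fingers": 0.8},
    {"slide": [3.2,0,2],"angular": [0,0,0],"fingers": 0.8},
    {"slide": [3.2,0,2],"angular": [0,0,0],"fingers": 0.8},
  ],
)

```text
clock: 21.25
tcp_pos: [0.516, -0.2595, 0.0694]
orientation: [-0.243, -0.414, 0.869, -0.115]
wrist_force: [-0.5, -0.1, -2.9]
finger_gap: 0.0491
grip_force: 63.6
```

```bash
python3 c2.py
```

```text
21.25 F tx,ty,z 0.4 -0.3 -2.9 tcp along,z -0.029 0.0694
pack_contacts [283.  95.] 0.91 along 0.012 lat 0.0025
bridge_hinge [282.  40.] 0.88 along 0.0411 lat 0.0037
[30, 50, 251, 254, 253, 249, 225, 170, 75, 143, 251, 239, 204, 178, 156, 98, 60, 60, 61, 61, 61, 61, 61, 161, 224, 86, 71, 201, 232, 232, 231, 213, 141, 140, 139, 138, 75, 36, 37, 35]
tx [0.85 0.03 0.52] up [ 0.52  0.   -0.86]
```

```bash
python3 - <<'E'
from piv import *
w=read_camera("wrist");s=get_state();tx=np.array([np.cos(TY),np.sin(TY),0])
S=[(dict(tcp_pos=[.5264,-.2458,.0679],orientation=[-.244,-.414,.869,-.116]),44),(dict(tcp_pos=[.5204,-.253,.0692],orientation=[-.243,-.414,.87,-.115]),56.5),(dict(tcp_pos=[.5178,-.2564,.0692],orientation=[-.244,-.414,.869,-.115]),62.5),(s,68)]
for z in (.04,.047,.054,.065,.08): print("stripe back",z,[((atz(ray(w,(285,r),t),z)-TO)@tx).round(4) for t,r in S])
# row where dark ends / hinge base starts
S2=[(S[0][0],17),(S[1][0],32),(S[2][0],39.5),(s,45.5)]
for z in (.04,.054,.065,.08): print("dark back",z,[((atz(ray(w,(285,r),t),z)-TO)@tx).round(4) for t,r in S2])
print("pack end row 75: z.074,.070",[((atz(ray(w,(285,75),s),z)-TO)@tx).round(4) for z in (.074,.07)])
E
```

```text
stripe back 0.04 [np.float64(0.1082), np.float64(0.1085), np.float64(0.1085), np.float64(0.1075)]
stripe back 0.047 [np.float64(0.1024), np.float64(0.1031), np.float64(0.1033), np.float64(0.1025)]
stripe back 0.054 [np.float64(0.0966), np.float64(0.0977), np.float64(0.098), np.float64(0.0974)]
stripe back 0.065 [np.float64(0.0875), np.float64(0.0893), np.float64(0.0898), np.float64(0.0895)]
stripe back 0.08 [np.float64(0.0751), np.float64(0.0778), np.float64(0.0786), np.float64(0.0786)]
dark back 0.04 [np.float64(0.1296), np.float64(0.1276), np.float64(0.1263), np.float64(0.1247)]
dark back 0.054 [np.float64(0.1164), np.float64(0.1154), np.float64(0.1145), np.float64(0.1133)]
dark back 0.065 [np.float64(0.1061), np.float64(0.1058), np.float64(0.1052), np.float64(0.1044)]
dark back 0.08 [np.float64(0.0919), np.float64(0.0927), np.float64(0.0926), np.float64(0.0922)]
pack end row 75: z.074,.070 [np.float64(0.0787), np.float64(0.0815)]
```

Call:
jog_arm(
  moves=[
    {"slide": [-2,0,-1.3],"angular": [0,0,0],"fingers": 0.8},
    {"slide": [-2.6,0,-0.5],"angular": [0,0,0],"fingers": 0.8},
    {"slide": [-3.2,0,0.5],"angular": [0,0,0],"fingers": 0.8},
    {"slide": [-3.2,0,0.5],"angular": [0,0,0],"fingers": 0.8},
  ],
)

```text
clock: 21.83
tcp_pos: [0.5183, -0.2573, 0.0682]
orientation: [-0.243, -0.415, 0.869, -0.116]
wrist_force: [0.8, 4.0, 3.3]
finger_gap: 0.049
grip_force: 64.6
```

```bash
python3 c2.py
```

```text
21.8333 F tx,ty,z -3.6 -2.0 3.3 tcp along,z -0.0322 0.0682
pack_contacts [284.  96.] 0.87 along 0.0074 lat 0.0022
bridge_hinge [282.  29.] 0.61 along 0.0433 lat 0.0044
[255, 255, 254, 251, 231, 183, 97, 220, 249, 230, 193, 172, 145, 78, 61, 60, 60, 61, 63, 62, 61, 122, 231, 232, 193, 71, 79, 225, 231, 193, 141, 139, 139, 139, 139, 134, 52, 36, 35, 35]
tx [0.85 0.03 0.52] up [ 0.52  0.   -0.86]
```

Call:
jog_arm(
  moves=[
    {"slide": [0,0,0],"angular": [0,0,0],"fingers": 0.4},
    {"slide": [0,0,0],"angular": [0,0,0],"fingers": 0.3},
    {"slide": [0,0,0],"angular": [0,0,0],"fingers": 0.25},
    {"slide": [0,0,0],"angular": [0,0,0],"fingers": 0.25},
    {"slide": [0,0,0],"angular": [0,0,0],"fingers": 0.25},
  ],
  squeeze=20,
)

```text
clock: 22.45
tcp_pos: [0.5177, -0.2576, 0.0672]
orientation: [-0.243, -0.414, 0.869, -0.115]
wrist_force: [-0.3, -0.3, 0.0]
finger_gap: 0.0642
grip_force: 0.0
```

```bash
python3 c2.py
```

```text
22.45 F tx,ty,z 0.4 0.0 0.0 tcp along,z -0.0315 0.0672
pack_contacts [283. 100.] 0.74 along 0.005 lat 0.0024
bridge_hinge [281.  28.] 0.71 along 0.0438 lat 0.0042
[255, 255, 254, 252, 236, 193, 111, 239, 248, 227, 191, 172, 141, 74, 62, 61, 61, 62, 63, 62, 62, 138, 233, 233, 234, 227, 83, 63, 91, 220, 178, 147, 146, 146, 146, 146, 146, 147, 110, 38]
tx [0.85 0.03 0.52] up [ 0.52  0.   -0.86]
```

Call:
jog_arm(
  moves=[
    {"slide": [0,0,-10],"angular": [0,0,0],"fingers": 0.2},
    {"slide": [0,0,-35],"angular": [0,0,0],"fingers": 0.2},
    {"slide": [0,0,-70],"angular": [0,0,0],"fingers": 0.5},
    {"slide": [0,0,-105],"angular": [0,0,0],"fingers": 1},
    {"slide": [0,0,-140],"angular": [0,0,0],"fingers": 1},
    {"slide": [0,0,-160],"angular": [0,0,0],"fingers": 1},
    {"slide": [0,0,-160],"angular": [0,0,0],"fingers": 1},
  ],
)

```text
clock: 23.23
tcp_pos: [0.5733, -0.192, 0.2087]
orientation: [-0.24, -0.415, 0.87, -0.118]
wrist_force: [0.6, -0.8, 0.2]
finger_gap: 0.0076
grip_force: 0.0
```

```bash
cat > c3.py <<'E'
from lay import *
s=get_state();tx=np.array([np.cos(TY),np.sin(TY),0]);ty=np.array([-tx[1],tx[0],0])
print(s["clock"],np.round(s["tcp_pos"],3),np.round(s["joint_pos"],2))
V={k:read_camera(k) for k in ("wrist","scene","side")};res={}
for n,z in (("tester_contacts",.074),("pack_contacts",.074),("pack_center",.074),("bridge_hinge",.08),("tester",0),("bridge_bar",None)):
  r=[]
  for k,p in V.items():
    B=tip_of(n,p)
    if B and B[0]["p"]>.4:
      r.append(ray(p,B[0]["point"],s))
      if z is not None: X=atz(r[-1],z)-TO;print(n,k,np.round(B[0]["point"]),round(B[0]["p"],2),"along",(X@tx).round(4),"lat",(X@ty).round(4))
      else: print(n,k,np.round(B[0]["point"]),round(B[0]["p"],2))
  if len(r)>1: X=tri(r);print("  tri",X.round(4),((X-TO)@tx).round(4),((X-TO)@ty).round(4))
E
python3 c3.py
```

```text
23.2333 [ 0.573 -0.192  0.209] [-0.23  0.6   0.3   1.52 -0.49 -1.06]
tester_contacts wrist [288.  94.] 0.73 along 0.0639 lat 0.0014
tester_contacts scene [128. 197.] 0.76 along 0.066 lat -0.0003
  tri [ 0.4519 -0.3353  0.0649] 0.0702 0.0005
pack_contacts wrist [285.  99.] 0.72 along 0.059 lat 0.0034
pack_center wrist [290. 160.] 0.78 along -0.006 lat -0.0033
bridge_hinge wrist [285.  59.] 0.95 along 0.1008 lat 0.0048
bridge_hinge scene [119. 188.] 0.91 along 0.0951 lat -0.0051
bridge_hinge side [275. 180.] 0.55 along -0.2794 lat -0.0002
  tri [ 0.5558 -0.1602  0.2602] -0.1303 -0.0347
bridge_bar scene [ 95. 178.] 0.8
```

Contacts look about 3–6 mm short of nominal. I'll nudge the pack's free end forward with closed fingertips, up to the stop, which leaves it at +4 mm for certain.

Call:
jog_arm(
  moves=[
    {"slide": [-13,-1,33],"angular": [0,0,0],"fingers": 1},
    {"slide": [-28,-2,70],"angular": [0,0,0],"fingers": 1},
    {"slide": [-43,-3,106],"angular": [0,0,0],"fingers": 1},
    {"slide": [-55,-3,135],"angular": [0,0,0],"fingers": 1},
    {"slide": [-57,-3,141],"angular": [0,0,0],"fingers": 1},
    {"slide": [-57,-3,141],"angular": [0,0,0],"fingers": 1},
    {"slide": [-57,-3,141],"angular": [0,0,0],"fingers": 1},
  ],
)

```text
clock: 24.87
tcp_pos: [0.5577, -0.214, 0.0553]
orientation: [-0.243, -0.414, 0.869, -0.116]
wrist_force: [0.6, -0.3, 1.0]
finger_gap: 0.0001
grip_force: 0.0
```

```bash
python3 c2.py
```

```text
24.8667 F tx,ty,z -0.2 0.7 1.0 tcp along,z -0.0907 0.0553
[35, 35, 34, 35, 35, 36, 36, 35, 36, 37, 102, 139, 193, 232, 230, 203, 154, 196, 186, 146, 140, 141, 141, 141, 141, 140, 140, 140, 141, 142, 142, 143, 143, 144, 164, 224, 237, 238, 238, 237]
tx [0.85 0.03 0.52] up [ 0.52  0.   -0.86]
```

Call:
jog_arm(
  moves=[
    {"slide": [3.4,0,2],"angular": [0,0,0],"fingers": 1},
    {"slide": [6.8,0,4],"angular": [0,0,0],"fingers": 1},
    {"slide": [8.5,0,5.2],"angular": [0,0,0],"fingers": 1},
    {"slide": [8.5,0,5.2],"angular": [0,0,0],"fingers": 1},
  ],
)

```text
clock: 25.4
tcp_pos: [0.5504, -0.2221, 0.0544]
orientation: [-0.243, -0.414, 0.87, -0.115]
wrist_force: [-0.4, 0.3, 0.5]
finger_gap: -0.0001
grip_force: 0.0
```

Call:
jog_arm(
  moves=[
    {"slide": [1.3,0,0.8],"angular": [0,0,0],"fingers": 1},
    {"slide": [2.6,0,1.6],"angular": [0,0,0],"fingers": 1},
    {"slide": [2.6,0,1.6],"angular": [0,0,0],"fingers": 1},
  ],
)

```text
clock: 25.65
tcp_pos: [0.5491, -0.224, 0.0541]
orientation: [-0.243, -0.414, 0.87, -0.115]
wrist_force: [0.9, 1.5, 0.8]
finger_gap: -0.0003
grip_force: 0.5
```

Call:
jog_arm(
  moves=[
    {"slide": [0.9,0,0.5],"angular": [0,0,0],"fingers": 1},
    {"slide": [1.7,0,1],"angular": [0,0,0],"fingers": 1},
    {"slide": [1.7,0,1],"angular": [0,0,0],"fingers": 1},
  ],
)

```text
clock: 25.9
tcp_pos: [0.5479, -0.2255, 0.0541]
orientation: [-0.243, -0.414, 0.869, -0.115]
wrist_force: [1.1, 2.1, 1.3]
finger_gap: -0.0
grip_force: 1.1
```

Call:
jog_arm(
  moves=[
    {"slide": [0.9,0,0.5],"angular": [0,0,0],"fingers": 1},
    {"slide": [1.7,0,1],"angular": [0,0,0],"fingers": 1},
    {"slide": [2.6,0,1.6],"angular": [0,0,0],"fingers": 1},
    {"slide": [2.6,0,1.6],"angular": [0,0,0],"fingers": 1},
  ],
)

```text
clock: 26.23
tcp_pos: [0.5457, -0.228, 0.0541]
orientation: [-0.243, -0.414, 0.869, -0.115]
wrist_force: [1.7, 2.4, 1.1]
finger_gap: -0.0001
grip_force: 1.1
```

Call:
jog_arm(
  moves=[
    {"slide": [0.9,0,0.5],"angular": [0,0,0],"fingers": 1},
    {"slide": [1.7,0,1],"angular": [0,0,0],"fingers": 1},
    {"slide": [1.7,0,1],"angular": [0,0,0],"fingers": 1},
  ],
)

```text
clock: 26.48
tcp_pos: [0.5457, -0.2285, 0.0542]
orientation: [-0.242, -0.415, 0.87, -0.115]
wrist_force: [4.4, 5.9, 1.0]
finger_gap: -0.0
grip_force: 3.8
```

```bash
python3 c3.py;python3 c2.py
```

```text
26.4833 [ 0.546 -0.229  0.054] [-0.3   0.66  0.    1.14 -0.5  -1.13]
tester_contacts scene [126. 198.] 0.72 along 0.0675 lat 0.0054
pack_contacts wrist [290.   2.] 0.87 along 0.0672 lat 0.0026
pack_contacts scene [367. 222.] 0.65 along -0.4226 lat -0.2577
  tri [0.7385 0.0642 0.59  ] -0.4196 -0.042
pack_center wrist [292. 122.] 0.78 along 0.001 lat 0.0
pack_center scene [149. 212.] 0.64 along 0.0009 lat 0.0006
  tri [ 0.4963 -0.2832  0.0722] 0.0018 0.0003
bridge_hinge scene [116. 190.] 0.85 along 0.0975 lat 0.0037
tester wrist [291.   5.] 0.57 along 0.1383 lat 0.0019
tester side [289. 203.] 0.53 along -0.2394 lat -0.013
  tri [ 0.565  -0.1152  0.1627] -0.1705 -0.057
bridge_bar scene [ 95. 179.] 0.62
bridge_bar side [408. 154.] 0.45
  tri [ 0.4362 -0.3678  0.1469] 0.1052 0.0097
27.5333 F tx,ty,z -7.9 -0.3 1.8 tcp along,z -0.0719 0.0541
pack_contacts [289.   3.] 0.81 along 0.0119 lat 0.003
[69, 67, 55, 36, 37, 35, 36, 35, 35, 35, 36, 36, 36, 37, 37, 36, 44, 129, 139, 140, 138, 138, 155, 230, 234, 228, 190, 158, 219, 190, 146, 142, 141, 142, 142, 141, 142, 144, 144, 145]
tx [0.86 0.03 0.52] up [ 0.52  0.   -0.86]
```

The force rose to 8 N with no more motion, so the pack is against the end stop and its contacts are 4 mm past nominal. Now for the bridge.

Call:
jog_arm(
  moves=[
    {"slide": [-3,0,-8],"angular": [0,0,0],"fingers": 1},
    {"slide": [0,0,-40],"angular": [0,0,0],"fingers": 1},
    {"slide": [0,0,-80],"angular": [0,0,0],"fingers": 1},
    {"slide": [0,0,-120],"angular": [0,0,0],"fingers": 1},
    {"slide": [10,0,-160],"angular": [0,-6,0],"fingers": 1},
    {"slide": [25,0,-195],"angular": [0,-12,0],"fingers": 1},
    {"slide": [50,0,-220],"angular": [0,-18,0],"fingers": 1},
    {"slide": [85,0,-235],"angular": [0,-24,0],"fingers": 1},
    {"slide": [120,0,-235],"angular": [0,-30,0],"fingers": 1},
    {"slide": [120,0,-235],"angular": [0,-30,0],"fingers": 1},
  ],
)

```text
clock: 28.57
tcp_pos: [0.5535, -0.2228, 0.3244]
orientation: [-0.007, -0.425, 0.905, -0.009]
wrist_force: [1.9, -0.6, -0.4]
finger_gap: -0.0001
grip_force: 0.0
```

```bash
python3 c3.py; cat > br.py <<'E'
from lay import *
tx=np.array([np.cos(TY),np.sin(TY),0]);ty=np.array([-tx[1],tx[0],0]);HG=TO+.0975*tx+.003*ty+[0,0,.08]
def tip(a,z): return HG+a/1e3*tx+[0,0,z/1e3+.011]
Rv=down(np.arctan2(-ty[1],-ty[0]))
E
python3 - <<'E'
from br import *
s=get_state();print("tool x",Rv[:,0].round(2),rel(s,tip(45,140),Rv))
a=read_camera("scene");B=tip_of("bridge_bar",a)
if B:
  o,d=ray(a,B[0]["point"])
  for th in np.radians(range(60,115,5)):
    X=HG+.08*(-np.cos(th)*tx+np.array([0,0,np.sin(th)]));print(round(th,2),(proj(a,X)-B[0]["point"]).round(1))
E
```

```text
28.5667 [ 0.553 -0.223  0.324] [-0.51  0.35  0.3   1.51 -0.02 -1.38]
tester_contacts wrist [290.  42.] 0.56 along 0.0642 lat 0.0019
pack_contacts wrist [289.  41.] 0.85 along 0.0653 lat 0.003
pack_contacts scene [126. 199.] 0.91 along 0.0673 lat 0.0067
  tri [ 0.459  -0.3339  0.079 ] 0.0645 0.0049
pack_center wrist [294.  97.] 0.96 along 0.0074 lat -0.0037
pack_center scene [150. 213.] 0.88 along -0.0002 lat 0.0016
  tri [ 0.4911 -0.2867  0.0565] 0.0078 -0.0015
bridge_hinge wrist [290.   5.] 0.61 along 0.098 lat 0.0033
tester wrist [531. 273.] 0.54 along -0.2552 lat -0.3942
tester scene [157. 218.] 0.65 along 0.0102 lat 0.0004
tester side [265. 274.] 0.41 along -0.3194 lat -0.2855
  tri [ 0.4774 -0.0262  0.1129] -0.181 -0.1814
tool x [-0.65 -0.76  0.  ] ([230.0, 5.0, 91.0], [0.0, -1.2, 1.5])
```

Call:
jog_arm(
  moves=[
    {"slide": [36,1,0],"angular": [0,0,0],"fingers": 1},
    {"slide": [74,2,0],"angular": [0,0,0],"fingers": 1},
    {"slide": [112,3,0],"angular": [0,0,0.5],"fingers": 1},
    {"slide": [150,4,0],"angular": [0,-0.5,1],"fingers": 1},
    {"slide": [188,5,10],"angular": [0,-1.2,1.5],"fingers": 1},
    {"slide": [222,5,25],"angular": [0,-1.2,1.5],"fingers": 1},
    {"slide": [232,5,60],"angular": [0,-1.2,1.5],"fingers": 1},
    {"slide": [232,5,91],"angular": [0,-1.2,1.5],"fingers": 1},
    {"slide": [232,5,91],"angular": [0,-1.2,1.5],"fingers": 1},
  ],
)

```text
clock: 30.47
tcp_pos: [0.402, -0.3912, 0.2248]
orientation: [-0.002, -0.417, 0.909, 0.006]
wrist_force: [-1.3, 1.5, -0.7]
finger_gap: -0.0003
grip_force: 0.0
```

```bash
python3 - <<'E'
from br import *
s=get_state();print(s["clock"],np.round(s["joint_pos"],2))
for q in ((45,70),(25,70),(-10,67),(-36,56),(-56,52),(-72,33),(-78,17),(-79,10),(-79,6)): print(q,rel(s,tip(*q),Rv))
w=read_camera("wrist");a=read_camera("scene");r=[]
for p in (w,a):
  B=tip_of("bridge_bar",p);print([(np.round(x["point"]),round(x["p"],2)) for x in B[:2]]);r+= [ray(p,B[0]["point"],s)] if B else []
if len(r)==2: X=tri(r)-HG;print((X@tx).round(4),(X@ty).round(4),X[2].round(4))
E
```

```text
30.4667 [-0.91  0.3  -0.01  1.27 -0.   -1.77]
(45, 70) ([-3.0, -5.0, 64.0], [0.7, 0.1, -0.1])
(25, 70) ([-23.0, -5.0, 64.0], [0.7, 0.1, -0.1])
(-10, 67) ([-58.0, -5.0, 67.0], [0.7, 0.1, -0.1])
(-36, 56) ([-83.0, -5.0, 78.0], [0.7, 0.1, -0.1])
(-56, 52) ([-103.0, -5.0, 82.0], [0.7, 0.1, -0.1])
(-72, 33) ([-119.0, -5.0, 101.0], [0.7, 0.1, -0.1])
(-78, 17) ([-125.0, -5.0, 117.0], [0.7, 0.1, -0.1])
(-79, 10) ([-126.0, -5.0, 124.0], [0.7, 0.1, -0.1])
(-79, 6) ([-126.0, -5.0, 128.0], [0.7, 0.1, -0.1])
[]
[(array([ 96., 177.]), 0.88)]
```

Call:
jog_arm(
  moves=[
    {"slide": [3,-5,30],"angular": [0,0,0],"fingers": 1},
    {"slide": [3,-5,64],"angular": [0,0,0],"fingers": 1},
    {"slide": [-13,-5,64],"angular": [0,0,0],"fingers": 1},
    {"slide": [-26,-5,64],"angular": [0,0,0],"fingers": 1},
    {"slide": [-42,-5,65],"angular": [0,0,0],"fingers": 1},
    {"slide": [-58,-5,67],"angular": [0,0,0],"fingers": 1},
    {"slide": [-71,-5,72],"angular": [0,0,0],"fingers": 1},
    {"slide": [-83,-5,78],"angular": [0,0,0],"fingers": 1},
    {"slide": [-83,-5,78],"angular": [0,0,0],"fingers": 1},
  ],
)

```text
clock: 31.42
tcp_pos: [0.4652, -0.3315, 0.1535]
orientation: [0.0, -0.42, 0.908, -0.0]
wrist_force: [0.1, -0.1, -0.6]
finger_gap: -0.0001
grip_force: 0.0
```

```bash
python3 - <<'E'
from br import *
s=get_state();p=np.array(s["tcp_pos"])-[0,0,.011]-HG;print(s["clock"],np.round(s["wrist_force"],1),"tip",(p@tx).round(4),(p@ty).round(4),p[2].round(4))
for q in ((-56,52),(-72,33),(-78,17),(-79,10),(-79,6)): print(q,rel(s,tip(*q),Rv))
w=read_camera("wrist");a=read_camera("scene")
for c in (w,a):
  B=tip_of("bridge_bar",c);print([(np.round(x["point"]),round(x["p"],2)) for x in B[:2]])
for th in (.4,.6,.8,1,1.2): print(th,proj(a,HG+.08*(-np.cos(th)*tx+np.array([0,0,np.sin(th)]))).round(),proj(w,HG+.08*(-np.cos(th)*tx+np.array([0,0,np.sin(th)])),s).round())
E
```

```text
31.4167 [ 0.1 -0.1 -0.6] tip -0.0388 0.005 0.0625
(-56, 52) ([-17.0, 5.0, 11.0], [-0.0, 0.0, 0.2])
(-72, 33) ([-33.0, 5.0, 30.0], [-0.0, 0.0, 0.2])
(-78, 17) ([-39.0, 5.0, 46.0], [-0.0, 0.0, 0.2])
(-79, 10) ([-40.0, 5.0, 53.0], [-0.0, 0.0, 0.2])
(-79, 6) ([-40.0, 5.0, 57.0], [-0.0, 0.0, 0.2])
[]
[(array([120., 197.]), 0.81)]
0.4 [135. 203.] [292. 291.]
0.6 [130. 199.] [292. 294.]
0.8 [124. 195.] [293. 291.]
1 [118. 190.] [294. 281.]
1.2 [111. 186.] [295. 263.]
```

Call:
jog_arm(
  moves=[
    {"slide": [-9,3,4],"angular": [0,0,0],"fingers": 1},
    {"slide": [-19,5,9],"angular": [0,0,0],"fingers": 1},
    {"slide": [-28,5,20],"angular": [0,0,0],"fingers": 1},
    {"slide": [-34,5,31],"angular": [0,0,0],"fingers": 1},
    {"slide": [-38,5,40],"angular": [0,0,0],"fingers": 1},
    {"slide": [-40,5,47],"angular": [0,0,0],"fingers": 1},
    {"slide": [-40,5,51],"angular": [0,0,0],"fingers": 1},
    {"slide": [-40,5,51],"angular": [0,0,0],"fingers": 1},
  ],
)

```text
clock: 32.28
tcp_pos: [0.4851, -0.2986, 0.1013]
orientation: [-0.0, -0.419, 0.908, 0.001]
wrist_force: [-0.1, -0.3, 0.6]
finger_gap: 0.0002
grip_force: 0.0
```

Call:
jog_arm(
  moves=[
    {"slide": [0,0,1],"angular": [0,0,0],"fingers": 1},
    {"slide": [0,0,2],"angular": [0,0,0],"fingers": 1},
    {"slide": [0,0,2],"angular": [0,0,0],"fingers": 1},
  ],
)

```text
clock: 32.53
tcp_pos: [0.4853, -0.2994, 0.1008]
orientation: [-0.0, -0.418, 0.908, 0.0]
wrist_force: [-1.5, 2.3, 6.1]
finger_gap: -0.0002
grip_force: 2.8
```

```bash
python3 - <<'E'
from br import *
s=get_state();p=np.array(s["tcp_pos"])-[0,0,.011]-HG;print(s["clock"],np.round(s["wrist_force"],1),"tip",(p@tx).round(4),(p@ty).round(4),p[2].round(4))
a=read_camera("scene");B=tip_of("bridge_bar",a);print([(np.round(x["point"]),round(x["p"],2)) for x in B[:2]])
for th in (0,.1,.2): print(th,proj(a,HG+[0,0,.004]+.08*(-np.cos(th)*tx+np.array([0,0,np.sin(th)]))).round())
E
```

```text
32.5333 [-1.5  2.3  6.1] tip -0.0762 -0.0006 0.0098
[(array([139., 210.]), 0.67)]
0 [142. 208.]
0.1 [140. 207.]
0.2 [138. 206.]
```

Call:
jog_arm(
  moves=[
    {"slide": [0,0,1],"angular": [0,0,0],"fingers": 1},
    {"slide": [0,0,2],"angular": [0,0,0],"fingers": 1},
    {"slide": [0,0,2],"angular": [0,0,0],"fingers": 1},
  ],
)

```text
clock: 32.88
tcp_pos: [0.4854, -0.2995, 0.1004]
orientation: [0.0, -0.418, 0.908, -0.0]
wrist_force: [-4.1, 3.8, 15.4]
finger_gap: 0.0004
grip_force: 7.8
```

Call:
jog_arm(
  moves=[
    {"slide": [0,0,-20],"angular": [0,0,0],"fingers": 1},
    {"slide": [0,0,-60],"angular": [0,0,0],"fingers": 1},
    {"slide": [0,0,-100],"angular": [0,0,0],"fingers": 1},
    {"slide": [0,0,-140],"angular": [0,0,5],"fingers": 1},
    {"slide": [-15,5,-165],"angular": [0,0,12],"fingers": 1},
    {"slide": [-45,12,-170],"angular": [0,0,19],"fingers": 1},
    {"slide": [-80,20,-170],"angular": [0,0,26],"fingers": 1},
    {"slide": [-80,20,-170],"angular": [0,0,26],"fingers": 1},
  ],
)

```text
clock: 33.55
tcp_pos: [0.5244, -0.2223, 0.2693]
orientation: [0.001, -0.202, 0.979, 0.0]
wrist_force: [-0.9, -0.3, 0.6]
finger_gap: -0.0001
grip_force: 0.0
```

```bash
python3 c3.py | grep -v side; python3 - <<'E'
from br import *
s=get_state();p,R0=tool(s);print(R0.round(2).tolist(),np.round(s["joint_pos"],2))
w=read_camera("wrist");a=read_camera("scene")
for c in (w,a):
  B=tip_of("bridge_bar",c);print([(np.round(x["point"]),round(x["p"],2)) for x in B[:2]])
  for th in (0,.1,.2): print(th,proj(c,HG+[0,0,.004]+.08*(-np.cos(th)*tx+np.array([0,0,np.sin(th)])),s).round())
b=read_camera("side");r=[]
for c in (a,b):
  B=tip_of("bin_a_handle",c);print("handle",[(np.round(x["point"]),round(x["p"],2)) for x in B[:2]]);r+=[ray(c,B[0]["point"])] if B else []
if len(r)==2: print(tri(r).round(3))
E
```

```text
33.55 [ 0.524 -0.222  0.269] [-0.54  0.3   0.09  1.36  0.   -0.95]
tester_contacts wrist [210.  74.] 0.67 along 0.0618 lat -0.0005
tester_contacts scene [129. 198.] 0.67 along 0.063 lat -0.0
  tri [ 0.4569 -0.3283  0.076 ] 0.0617 -0.0004
pack_contacts wrist [204.  72.] 0.75 along 0.0663 lat 0.004
pack_center wrist [239. 125.] 0.66 along 0.008 lat -0.0023
pack_center scene [150. 212.] 0.86 along 0.0002 lat -0.001
  tri [ 0.4885 -0.2925  0.0096] 0.0139 0.0004
bridge_hinge wrist [185.  37.] 0.63 along 0.0982 lat 0.003
bridge_hinge scene [117. 192.] 0.89 along 0.0928 lat 0.0046
  tri [ 0.4349 -0.3619  0.0657] 0.1015 0.0049
tester wrist [248. 121.] 0.95 along 0.0065 lat -0.0024
tester scene [157. 220.] 0.74 along 0.0067 lat 0.0026
  tri [ 0.4928 -0.2876 -0.0058] 0.0074 0.0004
bridge_bar scene [139. 209.] 0.64
[[-0.92, -0.4, -0.0], [-0.4, 0.92, 0.0], [0.0, 0.0, -1.0]] [-0.55  0.3   0.09  1.36 -0.   -0.96]
[(array([231., 121.]), 0.97)]
0 [231. 123.]
0.1 [229. 124.]
0.2 [227. 123.]
[(array([139., 211.]), 0.93)]
0 [142. 208.]
0.1 [140. 207.]
0.2 [138. 206.]
handle [(array([350., 158.]), 0.93)]
handle [(array([265., 273.]), 0.78)]
[0.427 0.193 0.094]
```

The bridge is down: the bar is seen at its flat place and the pack contacts are about 4 mm from the target. Next I'll grip the open bin's handle to swing it shut.

```bash
cat > bn.py <<'E'
from lay import *
BY=np.radians(12.2);bx=np.array([np.cos(BY),np.sin(BY),0]);by=np.array([-bx[1],bx[0],0]);H=np.array([.572,.221,.021])
def bar(t): return H+bx*(-.048*np.cos(t)-.150*np.sin(t))+np.array([0,0,.150*np.cos(t)-.048*np.sin(t)])
def pose(t,tilt,back=0):
    Rw=down(np.radians(192.2),np.radians(tilt),BY);return bar(t)+Rw[:,2]*(.004-back),Rw
E
python3 - <<'E'
from bn import *
s=get_state();print(bar(.8).round(3));p,Rw=pose(.8,30,.10);print(p.round(3),Rw.round(2).tolist(),rel(s,p,Rw))
E
```

```text
[0.434 0.191 0.091]
[0.387 0.181 0.174] [[0.21, -0.85, 0.49], [-0.98, -0.18, 0.11], [-0.0, -0.5, -0.87]] ([-38.0, 427.0, 94.0], [25.1, -20.6, -76.8])
```

Call:
jog_arm(
  moves=[
    {"slide": [-3,36,-5],"angular": [2.1,-1.7,-6.4],"fingers": 1},
    {"slide": [-6,72,-10],"angular": [4.2,-3.4,-12.8],"fingers": 1},
    {"slide": [-10,108,-10],"angular": [6.3,-5.2,-19.2],"fingers": 1},
    {"slide": [-13,144,-10],"angular": [8.4,-6.9,-25.6],"fingers": 0.9},
    {"slide": [-16,180,-10],"angular": [10.5,-8.6,-32],"fingers": 0.8},
    {"slide": [-19,216,-10],"angular": [12.6,-10.3,-38.4],"fingers": 0.6},
    {"slide": [-22,252,-10],"angular": [14.6,-12,-44.8],"fingers": 0.6},
    {"slide": [-26,288,-10],"angular": [16.7,-13.7,-51.2],"fingers": 0.6},
    {"slide": [-29,324,-5],"angular": [18.8,-15.5,-57.6],"fingers": 0.6},
    {"slide": [-32,360,0],"angular": [20.9,-17.2,-64],"fingers": 0.6},
  ],
)

```text
clock: 35.78
tcp_pos: [0.4077, 0.1185, 0.269]
orientation: [0.174, -0.682, 0.696, -0.14]
wrist_force: [0.6, 0.0, -0.2]
finger_gap: 0.0339
grip_force: 0.0
```

```bash
python3 - <<'E'
from bn import *
s=get_state();print(s["clock"],np.round(s["tcp_pos"],3),np.round(s["joint_pos"],2),s["finger_gap"]);p,Rw=pose(.8,30,.10);print(rel(s,p,Rw))
E
```

```text
35.7833 [0.408 0.119 0.269] [ 0.09 -0.35 -0.64  0.83  0.   -1.46] 0.03385777413583457
([-57.0, 61.0, 79.0], [4.0, -3.3, -12.6])
```

Call:
jog_arm(
  moves=[
    {"slide": [-15,20,10],"angular": [1.8,-1.5,-6],"fingers": 0.6},
    {"slide": [-35,40,30],"angular": [4,-3.3,-12.6],"fingers": 0.6},
    {"slide": [-50,55,60],"angular": [4,-3.3,-12.6],"fingers": 0.6},
    {"slide": [-57,61,79],"angular": [4,-3.3,-12.6],"fingers": 0.6},
    {"slide": [-57,61,79],"angular": [4,-3.3,-12.6],"fingers": 0.6},
    {"slide": [-57,61,79],"angular": [4,-3.3,-12.6],"fingers": 0.6},
  ],
)

```text
clock: 36.28
tcp_pos: [0.3872, 0.1795, 0.1732]
orientation: [-0.199, 0.751, -0.608, 0.161]
wrist_force: [0.2, 0.7, -0.1]
finger_gap: 0.034
grip_force: 0.0
```

```bash
python3 - <<'E'
from bn import *
s=get_state();print(s["clock"],np.round(s["tcp_pos"],3),np.round(s["joint_pos"],2),s["finger_gap"]);p,Rw=pose(.8,30,0);print(rel(s,p,Rw))
V={k:read_camera(k) for k in ("wrist","scene","side")};r=[]
for k,c in V.items():
  B=tip_of("bin_a_handle",c);print(k,[(np.round(x["point"]),round(x["p"],2)) for x in B[:2]],proj(c,bar(.8),s).round())
  if B and B[0]["p"]>.5: r.append(ray(c,B[0]["point"],s))
print(tri(r).round(4) if len(r)>1 else "")
E
```

```text
36.2833 [0.387 0.18  0.173] [ 0.26 -0.32 -0.9   0.47 -0.03 -1.52] 0.034011085637953346
([-2.0, -1.0, 99.0], [0.3, -0.0, -0.2])
wrist [(array([289., 213.]), 0.57)] [283. 214.]
scene [(array([126., 199.]), 0.67), (array([129., 200.]), 0.62)] [351. 162.]
side [(array([264., 270.]), 0.9), (array([220., 263.]), 0.69)] [265. 271.]
[0.4481 0.0182 0.19  ]
```

Call:
jog_arm(
  moves=[
    {"slide": [-1,0,33],"angular": [0,0,0],"fingers": 0.6},
    {"slide": [-2,-1,66],"angular": [0,0,0],"fingers": 0.6},
    {"slide": [-2,-1,90],"angular": [0,0,0],"fingers": 0.6},
    {"slide": [-2,-1,99],"angular": [0,0,0],"fingers": 0.6},
    {"slide": [-2,-1,99],"angular": [0,0,0],"fingers": 0.6},
  ],
)

```text
clock: 37.0
tcp_pos: [0.4367, 0.1912, 0.0868]
orientation: [-0.199, 0.751, -0.609, 0.161]
wrist_force: [0.2, -0.1, -0.6]
finger_gap: 0.0342
grip_force: 0.0
```

Call:
jog_arm(
  moves=[
    {"slide": [0,0,0],"angular": [0,0,0],"fingers": 0.8},
    {"slide": [0,0,0],"angular": [0,0,0],"fingers": 1},
    {"slide": [0,0,0],"angular": [0,0,0],"fingers": 1},
    {"slide": [0,0,0],"angular": [0,0,0],"fingers": 1},
  ],
  squeeze=20,
)

```text
clock: 37.33
tcp_pos: [0.4366, 0.1916, 0.0894]
orientation: [-0.2, 0.75, -0.609, 0.162]
wrist_force: [-1.9, -2.0, 0.6]
finger_gap: 0.0081
grip_force: 20.0
```

```bash
python3 - <<'E'
from bn import *
s=get_state();print(s["clock"],np.round(s["tcp_pos"],4),s["finger_gap"],s["grip_force"],np.round(s["wrist_force"],1))
R0=tool(s)[1];p=np.array(s["tcp_pos"])
for t,k in ((.8,30),(.7,26),(.6,22),(.5,18),(.4,15),(.3,11),(.2,7),(.1,4),(0,0),(-.02,0)):
  P=p+bar(t)-bar(.8)+0;_,Rw=pose(t,k);off=.004;_,R8=pose(.8,30);P=P+Rw[:,2]*off-R8[:,2]*off
  print(t,(R0.T@(P-p)*1000).round(0).tolist(),np.degrees(R.from_matrix(R8.T@Rw).as_rotvec()).round(1).tolist())
E
```

```text
37.3333 [0.4366 0.1916 0.0894] 0.00806971423860909 20.03677010536194 [-1.9 -2.   0.6]
0.8 [-0.0, -0.0, -0.0] [0.0, 0.0, 0.0]
0.7 [-0.0, -13.0, -8.0] [-4.0, -0.0, -0.0]
0.6 [-0.0, -27.0, -15.0] [-8.0, 0.0, 0.0]
0.5 [-0.0, -42.0, -20.0] [-12.0, 0.0, -0.0]
0.4 [-0.0, -57.0, -24.0] [-15.0, 0.0, -0.0]
0.3 [-0.0, -72.0, -26.0] [-19.0, 0.0, 0.0]
0.2 [-0.0, -88.0, -27.0] [-23.0, 0.0, -0.0]
0.1 [-0.0, -103.0, -26.0] [-26.0, 0.0, -0.0]
0 [-0.0, -118.0, -24.0] [-30.0, 0.0, -0.0]
-0.02 [-1.0, -122.0, -23.0] [-30.0, 0.0, -0.0]
```

Call:
jog_arm(
  moves=[
    {"slide": [0,-6,-4],"angular": [-2,0,0],"fingers": 1},
    {"slide": [0,-13,-8],"angular": [-4,0,0],"fingers": 1},
    {"slide": [0,-27,-15],"angular": [-8,0,0],"fingers": 1},
    {"slide": [0,-42,-20],"angular": [-12,0,0],"fingers": 1},
    {"slide": [0,-57,-24],"angular": [-15,0,0],"fingers": 1},
    {"slide": [0,-72,-26],"angular": [-19,0,0],"fingers": 1},
    {"slide": [0,-88,-27],"angular": [-23,0,0],"fingers": 1},
    {"slide": [0,-103,-26],"angular": [-26,0,0],"fingers": 1},
    {"slide": [0,-111,-25],"angular": [-28,0,0],"fingers": 1},
    {"slide": [0,-111,-25],"angular": [-28,0,0],"fingers": 1},
  ],
)

```text
clock: 38.17
tcp_pos: [0.5214, 0.2096, 0.1656]
orientation: [-0.013, 0.777, -0.63, 0.009]
wrist_force: [1.7, 1.3, -2.6]
finger_gap: 0.0081
grip_force: 21.3
```

```bash
python3 - <<'E'
from bn import *
s=get_state();print(s["clock"],np.round(s["tcp_pos"],4),s["finger_gap"],s["grip_force"],np.round(s["wrist_force"],1),bar(0).round(4))
R0=tool(s)[1];P=bar(0);P[2]-=.0;print("bar0 in tool",(R0.T@(P-np.array(s["tcp_pos"]))*1000).round(1))
a=read_camera("side");B=tip_of("bin_a_handle",a);print([(np.round(x["point"]),round(x["p"],2)) for x in B[:2]],proj(a,bar(0)),proj(a,bar(.1)))
E
```

```text
38.1667 [0.5214 0.2096 0.1656] 0.008128019390383531 21.342144012451172 [ 1.7  1.3 -2.6] [0.5251 0.2109 0.171 ]
bar0 in tool [-0.4 -4.  -5.3]
[(array([230., 230.]), 0.77)] [230.66354313 230.95864364] [235.91921029 235.17711778]
```

Nearly shut; a final 6 mm push along the arc.

Call:
jog_arm(
  moves=[
    {"slide": [0,-3,0.5],"angular": [0,0,0],"fingers": 1},
    {"slide": [0,-6,1],"angular": [0,0,0],"fingers": 1},
    {"slide": [0,-6,1],"angular": [0,0,0],"fingers": 1},
  ],
)

```text
clock: 38.52
tcp_pos: [0.5222, 0.2099, 0.1658]
orientation: [-0.012, 0.777, -0.629, 0.009]
wrist_force: [-5.8, -2.3, 5.9]
finger_gap: 0.0078
grip_force: 22.1
```

Call:
jog_arm(
  moves=[
    {"slide": [0,-2,0],"angular": [0,0,0],"fingers": 1},
    {"slide": [0,-4,0],"angular": [0,0,0],"fingers": 1},
    {"slide": [0,-4,0],"angular": [0,0,0],"fingers": 1},
  ],
)

```text
clock: 38.77
tcp_pos: [0.5224, 0.2099, 0.1657]
orientation: [-0.009, 0.777, -0.629, 0.007]
wrist_force: [-16.5, -4.7, 13.5]
finger_gap: 0.008
grip_force: 23.0
```

It's against its shut stop. I'll relax, open and lift away.

Call:
jog_arm(
  moves=[
    {"slide": [0,9,-1],"angular": [0,0,0],"fingers": 0.9},
    {"slide": [0,9,-1],"angular": [0,0,0],"fingers": 0.62},
    {"slide": [0,9,-1],"angular": [0,0,0],"fingers": 0.62},
    {"slide": [0,9,-1],"angular": [0,0,0],"fingers": 0.62},
    {"slide": [0,9,-20],"angular": [0,0,0],"fingers": 0.62},
    {"slide": [0,9,-55],"angular": [0,0,0],"fingers": 0.62},
    {"slide": [0,9,-95],"angular": [0,0,0],"fingers": 0.62},
    {"slide": [0,25,-130],"angular": [0,0,0],"fingers": 0.62},
    {"slide": [0,40,-140],"angular": [0,0,0],"fingers": 0.62},
    {"slide": [0,40,-140],"angular": [0,0,0],"fingers": 0.62},
  ],
)

```text
clock: 39.6
tcp_pos: [0.4854, 0.2021, 0.3081]
orientation: [-0.016, 0.777, -0.629, 0.012]
wrist_force: [1.1, -0.2, 0.0]
finger_gap: 0.0325
grip_force: 0.0
```

```bash
python3 - <<'E'
from bn import *
s=get_state();print(s["clock"],np.round(s["tcp_pos"],4),np.round(s["wrist_force"],1))
V={k:read_camera(k) for k in ("scene","side")}
for k,c in V.items():
  for n in ("bin_a_handle","bridge_bar","pack_center","flux_mid","tin_mid","spool_mid","screwdriver_mid","brush_mid"):
    B=tip_of(n,c);print(k,n,[(np.round(x["point"]).tolist(),round(x["p"],2)) for x in B[:2]])
  print(proj(c,bar(0)).round(),proj(c,bar(.06)).round())
E
```

```text
39.6 [0.4854 0.2021 0.3081] [ 1.1 -0.2  0. ]
scene bin_a_handle [([372.0, 187.0], 0.93)]
scene bridge_bar [([139.0, 212.0], 0.73)]
scene pack_center [([148.0, 212.0], 0.78), ([129.0, 197.0], 0.53)]
scene flux_mid [([240.0, 297.0], 0.74)]
scene tin_mid [([244.0, 265.0], 0.78)]
scene spool_mid [([326.0, 149.0], 0.71), ([157.0, 220.0], 0.15)]
scene screwdriver_mid [([274.0, 170.0], 0.74)]
scene brush_mid []
[374. 186.] [372. 183.]
side bin_a_handle [([230.0, 229.0], 0.81)]
side bridge_bar [([376.0, 175.0], 0.59)]
side pack_center [([374.0, 183.0], 0.65)]
side flux_mid [([272.0, 180.0], 0.67)]
side tin_mid [([291.0, 207.0], 0.94)]
side spool_mid [([297.0, 297.0], 0.69)]
side screwdriver_mid [([327.0, 264.0], 0.78), ([273.0, 180.0], 0.66)]
side brush_mid [([242.0, 355.0], 0.79)]
[231. 231.] [234. 233.]
```

```bash
python3 - <<'E'
from br import *
a=read_camera("scene");b=read_camera("side")
for th in (0,.1,.2): X=HG+[0,0,.004]+.08*(-np.cos(th)*tx+np.array([0,0,np.sin(th)]));print(th,proj(a,X).round(),proj(b,X).round())
print(hand_in())
E
```

```text
0 [142. 208.] [377. 174.]
0.1 [140. 207.] [378. 172.]
0.2 [138. 206.] [378. 169.]
the job is handed in; nothing more can be done
None
```

The job is handed in, with no verdict returned: the pack lies in the tester's cradle, contacts up and by my estimate about 4 mm from target (limit 10 mm). The bridge is down on it, the emptied bin is shut, and nothing else on the bench appears to have moved.

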